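# Release a rolling cover disc from the rack and snap it into its housing

## Task

Fetch the steel disc from the roll-down rack and fit it in the green housing: push the red stop fully across the foot of the lane, then push the yellow gate open so that the disc rolls down and comes to rest against the stop. Pick the disc off the lane, hold it tilted to put its lower edge into the recess under the steel lip, let it down, and press it flat until it snaps under the spring ball, fully home. Never let the disc get onto the bench, leave everything else where it is, and let go.

Things in the scene. Friction and masses are not known exactly. Their poses are not given: they have to be found in the camera images.
- rack: Fixed blue roll-down rack, 225 mm long (x), 100 wide. Origin: centre of its underside on the bench; z up, x uphill along the lane. The stop crosses its lane 85 mm downhill of the origin, the gate 25 mm uphill. A wire cover 77 mm above the lane floor roofs the lane from x = 50 to 110 mm: a disc behind the gate cannot be gripped. The lane's lower end, 25 mm past the stop, is open.
- lane (a point): Point on the lane's floor at the middle of the rack, 50 mm above the bench; axes as the rack's. The lane runs straight along x at y = 0, falling towards -x at 0.105 rad (6 degrees). It is 10.5 mm wide between two blue guides, 4 mm thick and 24 mm high above the lane floor.
- rack_foot (a point): Where the disc's centre comes to rest when the disc leans on the pushed-in stop: 32 mm above the lane floor, 34.5 mm uphill of the stop. Axes as the rack's. Above the guides there is free room for fingers on both faces of the disc.
- stop (a joint): Red stop: an upright blade 5 mm thick, 45 high, 32 wide, that slides along the rack's +y across the foot of the lane. 0 m: beside the lane on its -y side, lane open; 0.030 m: fully across the lane, at its end stop. Friction about 2 N; it stays where it is left.
- stop_post (a point): Upright steel push post on the red stop, 12 mm across (red cap 15), from 44 to 86 mm above the lane floor; this point is on its axis, 65 mm above the lane floor. Free all round for fingers above 45 mm from the lane floor. Axes as the rack's, within 0.105 rad.
- gate (a joint): Yellow gate: a blade like the stop's; it too slides along the rack's +y. 0 m: across the lane, holding back the disc; from 0.021 m the lane is free and the disc rolls; 0.030 m: fully open, at its end stop. Friction about 2 N; it stays where it is left.
- gate_post (a point): Upright push post on the yellow gate, same sizes as the stop's (yellow cap); this point is on its axis, 65 mm above the lane floor. The wire cover begins 26 mm uphill of it.
- disc: Loose steel disc (a cover plate), 64 mm across, 8 thick, about 0.2 kg, both faces alike with a copper ring. Origin: its centre; its y axis is the disc's axis (x and z turn as it rolls). At the start it stands on edge in the lane behind the gate, under the wire cover, and rolls down once the gate is open.
- housing: Fixed green housing block, 130 (x) by 110 (y) by 30 mm high. Origin: centre of its underside on the bench, z up. In the middle of its top is a round recess, 67 across and 12 deep. Lip at the +x side, spring ball at the -x side, with a brass plate 3 thick behind the ball (x = -48 to -65). All of it is oiled (friction about 0.25). The disc does not go in flat past the lip.
- recess (a point): Centre of the recess's floor, 18 mm above the bench; x towards the lip, z up. A disc fully home has its centre 4 mm above this point and up to 1.5 mm beside it.
- lip (a point): Middle of the lower inner edge of the steel lip: a bar 5 mm thick, 50 long in y, on the housing's top, overhanging the recess by 5 mm, 12 mm above its floor. The disc's lower edge goes under it, down to the floor and against the recess wall (x = 33.5 from the centre), the disc 30 to 55 degrees from flat, its other edge up towards the ball's side.
- ball (a point): Centre of the spring ball, 16 mm across, level with the housing's top; it reaches 5 mm into the recess and gives way towards -x. Let go, the disc falls and its upper edge rests on the ball, 10 to 20 degrees from flat; push that raised edge towards the lip until it stops, then press down between its middle and the ball with about 8 to 20 N: it snaps under the ball and lies flat.
- screwdriver: Bystander: loose screwdriver with orange handle lying on the bench; origin under its middle.
- wrench: Bystander: loose steel wrench lying on the bench; origin under its middle.
- tape: Bystander: loose yellow tape measure case, 70 x 40 x 65; origin under its middle.
- spray: Bystander: loose spray can, 66 across, 190 tall; origin under its middle.
- screwbox: Bystander: loose grey divided screw box, 110 x 150 x 45; origin under its middle.
- mug: Bystander: loose white mug, 80 across, 95 tall; origin under its middle.
- hammer: Bystander: loose hammer with wooden handle; origin under its middle.

How it is judged:
On the way, in this order (a step that is already met when the one before it is completed fails the run):
1. the red stop is pushed across the foot of the lane while the gate still holds the disc (value of joint stop above 0.026 m and value of joint gate below 0.012 m), for 0.1 s.
2. the gate is opened and the disc has rolled down and rests against the stop (value of joint gate above 0.019 m and distance between disc and rack_foot below 0.008 m and linear speed of disc below 0.03 m/s), for 0.2 s.
3. the disc, held by the fingers and tilted at least 20 degrees from flat, touches the housing with its lower edge in the recess (angle between the y axis of disc and the z axis of recess, either way round above 0.35 rad and horizontal distance between disc and recess below 0.03 m and z of disc in the frame of recess below 0.038 m and contact force between the fingers and disc above 0.5 N and contact force between disc and housing above 0.3 N), for 0.05 s.
At the end, for the whole second after the job is handed in: The disc lies flat (within 3.4 degrees) and fully home in the housing's recess, its centre 1 to 6.5 mm above the recess floor and within 4.5 mm of its centre, at rest and released (z of disc in the frame of recess between 0.001 and 0.0065 m and horizontal distance between disc and recess below 0.0045 m and angle between the y axis of disc and the z axis of recess, either way round below 0.06 rad and linear speed of disc below 0.02 m/s); the robot touches nothing.
It fails at once if the disc gets down onto the bench (height (world z) of disc below 0.036 m and horizontal distance between disc and recess above 0.06 m).
It fails at once if a bystander is moved more than 40 mm (distance of any of screwdriver, wrench, tape, spray, screwbox, mug, hammer from where it was at the start of the episode above 0.04 m).
It also fails if it takes over 59 s, if anything falls off the work surface, if the arm or the gripper's body presses on something with over 40 N, if the wrist force passes 120 N, or if a joint passes its speed limit or range.

## Robot

A 7-joint arm with a two-finger parallel gripper is mounted at the origin on the work surface. World frame = base frame: x ahead of the robot, y to its left, z up, the work surface at z = 0. Lengths are in m, angles in rad, forces in N, time in s.
With the tool pointing down it reaches from about 0.425 to 0.925 m from the base axis. Payload 6.8 kg.
Tool frame: the origin (TCP) lies at the very end of the fingers, on their centre line; the grasp point (between the pads) lies 19 mm behind it (r.grip_depth is the distance from the TCP to the grasp point, in m); z points along the fingers, y is the direction in which the jaws open and shut (so a half turn about z gives the same grasp; the last joint's range is limited). The gripper opens to 85 mm and grips with 20 to 120 N. Pads are 22 mm wide; open, the fingers measure 114 mm over their backs; the gripper's body (76 mm by 85 mm) begins 54 mm behind the grasp point. The pads swing forward as they close: fully open they stand 13 mm farther back than shut.
Start: joints at [-1.262, 0.477, 0.022, 1.555, -0.011, 1.109, -0.083], TCP at [0.273, 0.617, 0.231] pointing down, gripper open.
Joint ranges: [-2.96, 2.96], [-0.34, 2.1], [-1.41, 1.46], [0.24, 2.44], [-1.37, 4.51], [0.17, 1.92], [-2.96, 2.96]. Speed limits (rad/s): [2.39, 2.39, 3.14, 3.14, 3.14, 3.14, 3.14].

## Interface

Orientations are given as a rotation vector (axis times angle).
In Python, from bench import r, grab_frame gives the robot as it stands. The module is installed in compiled form; this text tells all that it offers.
- The arm moves only by the tool play_rows, never from a script. Its argument "increments" is a list of rows, each a list of 7 numbers: the shift along the tool's x, y, z in mm, then the turn, a rotation vector about the tool's x, y, z in rad, then the closure in counts, from 0 (fully open) to 255 (shut). In form: [[tx, ty, tz, rx, ry, rz, claw], ...]. A call has 1 to 5 rows; each row shifts and turns the pose as measured when the row begins, along the tool's axes as they then stand; what a row does not reach is not made up. A row lasts 1/10 s, in which the tool goes at most 50 mm and 8.59 degrees, less where a joint would pass 70% of its speed; a pose out of reach is approached as far as the arm can. A call is refused whole if a number of a shift passes 50 or a number of a turn 0.15, either way. A call with a gripper value outside its range is refused whole. The fingers move at their own pace and stop on an object; "force" is the grip in N (left out, the last holds). Time passes only in rows, so rows that do not move let the fingers close. It gives the time, the measured TCP pose, the force and the opening at its end, in the units of the state.
- r.get_obs(): the state, without advancing time (a new reading comes with each control period).
- grab_frame(name): name is "side" or "top"; returns a dict with "color" (400x640x3 uint8, blue, green, red), "depth" (400x640 float32, m along the optical axis (not along the pixel's ray), 0 where there is no reading), "K" (3x3 intrinsics, pixels), "T" (4x4, takes a point from camera to world coordinates). Camera axes: x right, y up, looking along -z (the intrinsics and any distortion apply to the point x, -y, -z); pixel columns grow to the right and rows downward; lengths in m; the calibration is good to about 2 mm. A picture is of the moment at which its call begins.
- r.hand_in(): hands the job in, once; it reports no verdict.
The state is a dict: "clock": time; "joints": joint angles; "qvel": joint speeds; "tau": joint torques, N m; "tcp_pos": TCP position; "orientation": TCP orientation; "contact_force": force on the tool from outside, world axes, zero at the start; "moment": the same for the moment, N m; "grip_width": finger opening in m.
Only numpy, scipy, OpenCV 4.12 (cv2) and the standard library are available. Lean on these libraries where they do the work, as an engineer would, in place of code of your own. Each camera call takes 0.05 s, during which the arm holds its last target.

## Working session

There is one attempt and no reset: what is moved stays moved. The work goes in short steps, Python scripts to look and compute and a tool call to move; the robot and the scene stay as the last step left them, time stands still between calls to the robot, and variables do not carry over. Pictures are saved under pics/ and viewed, and the job is handed in when it is done.

Besides the shell and the picture viewer there is one more tool, called as name([rows], argument=value, ...), one row to a line, values as JSON. play_rows: Moves the arm, as the interface text tells. Its arguments: {"type":"object","properties":{"increments":{"type":"array","items":{"type":"array","items":{"type":"number"}}},"force":{"type":"number"}},"required":["increments"]}

```bash
mkdir -p pics; python3 - <<'E'
from bench import r, grab_frame
import cv2,numpy as np
print(r.get_obs(), r.grip_depth)
for n in("side","top"):
    f=grab_frame(n); cv2.imwrite(f"pics/{n}0.png",f["color"]); np.savez(f"{n}0.npz",**f); print(n,f["K"],f["T"],f["depth"].min(),f["depth"].max())
E
```

```text
{'clock': 0.0, 'joints': array([-1.26212169,  0.47782785,  0.02235055,  1.55648304, -0.01149303,
        1.10924974, -0.08312013]), 'qvel': array([ 1.12341545e-03, -9.63865550e-05, -9.76532794e-05, -1.12913109e-03,
        1.26759553e-03, -1.16448211e-03, -6.45440355e-04]), 'tau': array([-4.72390366e-05, -5.96447754e+01,  1.60719652e+00, -2.81209069e+01,
        1.22158119e-02,  9.30874347e-03,  1.46178877e-05]), 'tcp_pos': array([0.27303043, 0.6166661 , 0.23029396]), 'orientation': array([-6.49899803e-01, -3.07339537e+00,  2.86604164e-03]), 'contact_force': array([ 0.18970305, -0.04000609, -0.3116731 ]), 'moment': array([ 0.02520807, -0.03132577, -0.02704197]), 'grip_width': 0.08568819172292412} 0.0187
side [[378.09690811   0.         321.0331988 ]
 [  0.         378.09690811 208.10607008]
 [  0.           0.           1.        ]] [[ 0.99936167  0.02557126 -0.02494731  0.50972823]
 [-0.03447577  0.50728505 -0.86108844 -0.86245864]
 [-0.00936372  0.86139886  0.50784282  0.63338092]
 [ 0.          0.          0.          1.        ]] 0.0 3.3292513
top [[361.43002308   0.         319.25427796]
 [  0.         361.43002308 197.81241428]
 [  0.           0.           1.        ]] [[-2.06382192e-02  9.84229088e-01 -1.75690540e-01  3.17765117e-01]
 [-9.99777163e-01 -2.10967685e-02 -7.42402061e-04  4.75798557e-02]
 [-4.43719635e-03  1.75636068e-01  9.84445165e-01  1.37062365e+00]
 [ 0.00000000e+00  0.00000000e+00  0.00000000e+00  1.00000000e+00]] 0.0 2.3286843
```

View pics/side0.png

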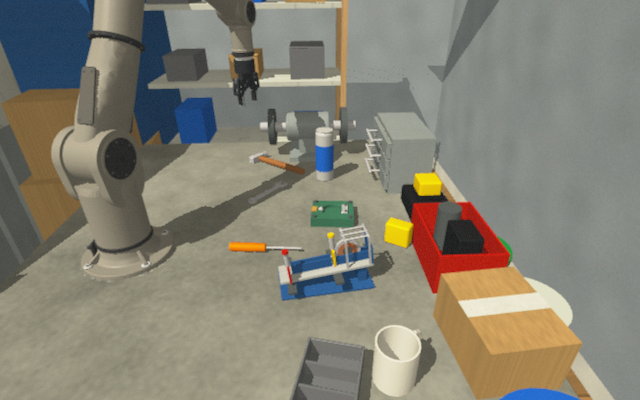

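View pics/top0.png

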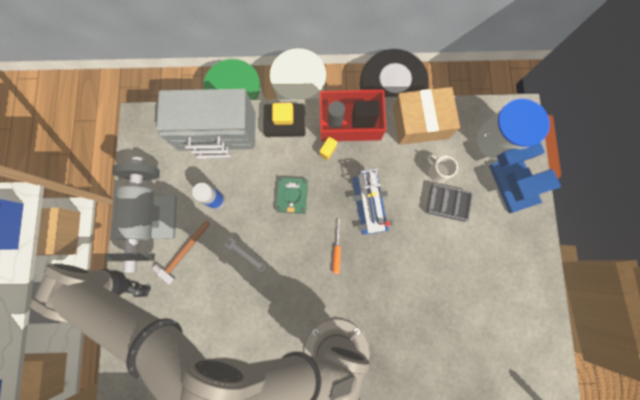

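The side view shows the rack at about (325,265), the housing at (333,213), and the red and yellow posts at (285,255) and (331,238). The top view shows the rack at (370,200) and the housing at (291,195). I'll zoom in on both.

```bash
cat > h.py <<'E'
import numpy as np, cv2
def load(n,i=0): return dict(np.load(f"{n}{i}.npz"))
def ray(f,u,v):
    K=f["K"];d=np.array([(u-K[0,2])/K[0,0],-(v-K[1,2])/K[1,1],-1.0])
    return f["T"][:3,3], f["T"][:3,:3]@d
def onz(f,u,v,z):
    o,d=ray(f,u,v); return o+d*(z-o[2])/d[2]
def px(f,p):
    K=f["K"];c=f["T"][:3,:3].T@(np.asarray(p)-f["T"][:3,3]); return np.array([K[0,2]+K[0,0]*c[0]/-c[2],K[1,2]-K[1,1]*c[1]/-c[2]])
def tri(f,a,g,b):
    o1,d1=ray(f,*a);o2,d2=ray(g,*b);d1=d1/np.linalg.norm(d1);d2=d2/np.linalg.norm(d2)
    s,t=np.linalg.lstsq(np.c_[d1,-d2],o2-o1,rcond=None)[0]
    p,q=o1+s*d1,o2+t*d2; return (p+q)/2,np.linalg.norm(p-q)
def cloud(f):
    h,w=f["depth"].shape;u,v=np.meshgrid(np.arange(w),np.arange(h));K=f["K"];D=f["depth"]
    P=np.stack([(u-K[0,2])/K[0,0]*D,-(v-K[1,2])/K[1,1]*D,-D],-1)
    return P@f["T"][:3,:3].T+f["T"][:3,3]
def crop(f,u0,u1,v0,v1,s,name):
    cv2.imwrite(name,cv2.resize(f["color"][v0:v1,u0:u1],None,fx=s,fy=s,interpolation=cv2.INTER_CUBIC))
E
python3 - <<'E'
from h import *
S=load("side");T=load("top")
crop(S,220,390,180,310,4.5,"pics/s_c.png")
crop(T,260,400,150,250,5.7,"pics/t_c.png")
E
```

```text
(no output)
```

View pics/s_c.png

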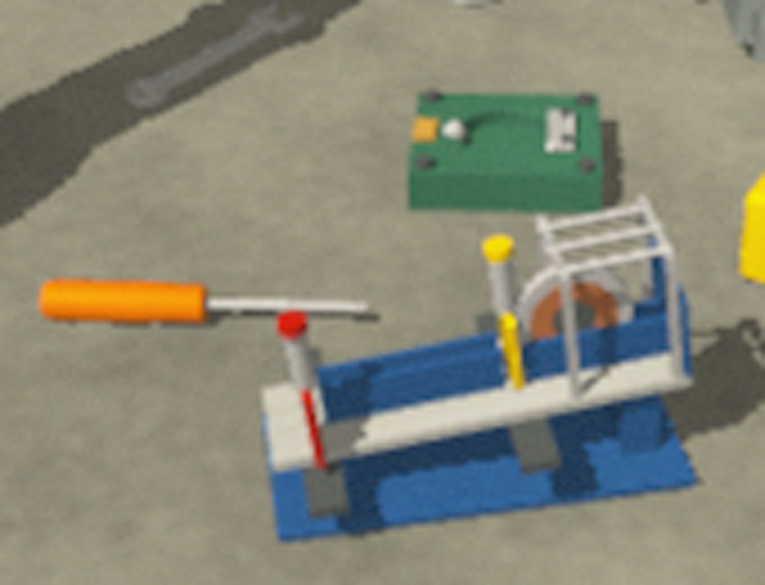

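View pics/t_c.png

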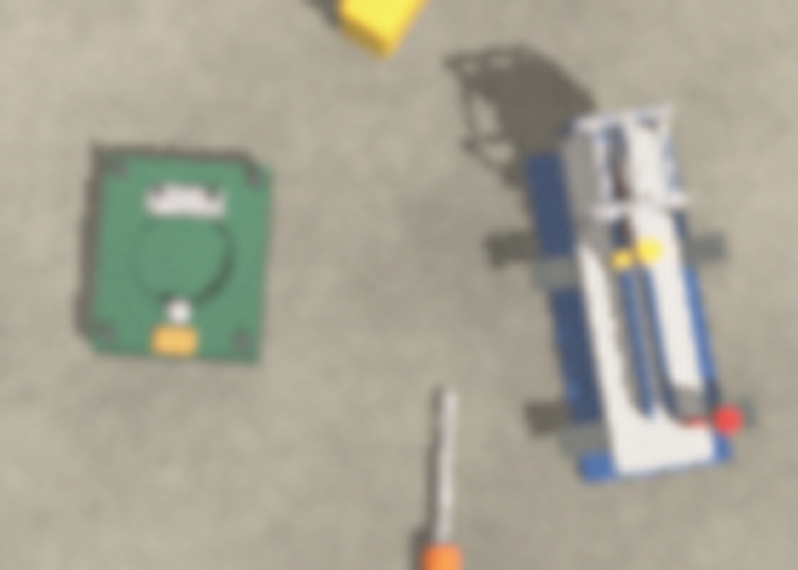

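The crops show red cap at side (292,325)/4.5 px, yellow cap at (498,248)/4.5, brass plate on the -x side of the housing and lip on the +x side. Next I'll measure the colour centroids.

```bash
python3 - <<'E'
from h import *
S=load("side");T=load("top")
def blobs(f,lo,hi,roi,minA=3):
    hsv=cv2.cvtColor(f["color"],cv2.COLOR_BGR2HSV);m=cv2.inRange(hsv,lo,hi)
    z=np.zeros_like(m);u0,u1,v0,v1=roi;z[v0:v1,u0:u1]=m[v0:v1,u0:u1]
    n,l,st,c=cv2.connectedComponentsWithStats(z)
    return [(st[i].tolist(),c[i].round(2)) for i in range(1,n) if st[i,4]>=minA],z
for nm,f,roi in(("S",S,(260,390,220,300)),("T",T,(340,400,160,240))):
    print(nm,"red",blobs(f,(0,130,90),(8,255,255),roi)[0]); print(nm,"yel",blobs(f,(22,120,120),(35,255,255),roi)[0])
# clouds: housing top plane points
for nm,f,roi in(("S",S,(290,370,190,235)),("T",T,(265,320,165,225))):
    P=cloud(f); b,m=blobs(f,(65,80,30),(95,255,255),roi); print(nm,b)
    Q=P[m>0]; print(np.percentile(Q,[2,50,98],axis=0).round(4))
    t=(P[...,2]>.022)&(P[...,2]<.04)&(m>0)
    c=max(cv2.findContours(m,0,2)[0],key=cv2.contourArea)
    print(nm,cv2.minAreaRect(c))
    if nm=="T":
        cnt=c[:,0]; W=np.array([onz(f,u,v,.03)[:2] for u,v in cnt]).astype(np.float32); R=cv2.minAreaRect(W); print("rect world",R)
    mm=t.astype(np.uint8); W=P[t][:,:2].astype(np.float32); R=cv2.minAreaRect(W); print("cloud rect",R,np.median(P[t][:,2]))
E
```

```text
S red [([281, 249, 7, 6, 35], array([284.4 , 251.49])), ([287, 267, 6, 17, 33], array([289.33, 275.18]))]
S yel [([384, 220, 6, 23, 112], array([386.96, 231.78])), ([327, 232, 7, 6, 36], array([330.14, 234.61])), ([331, 250, 5, 16, 54], array([333.26, 256.76]))]
T red [([386, 222, 4, 3, 11], array([387.36, 223.09]))]
T yel [([372, 193, 3, 2, 6], array([373. , 193.5])), ([368, 194, 3, 2, 4], array([369.  , 194.75]))]
S [([311, 201, 43, 26, 863], array([332.29, 214.45]))]
[[0.51   0.0911 0.0052]
 [0.5731 0.1159 0.027 ]
 [0.6338 0.2048 0.0318]]
S ((332.0, 213.5), (25.0, 42.0), 90.0)
cloud rect ((0.5744925737380981, 0.1504260152578354), (0.11852642148733139, 0.12708014249801636), 85.19104766845703) 0.029263383655396658
T [([284, 180, 2, 2, 3], array([284.33, 180.33])), ([281, 184, 1, 3, 3], array([281., 185.])), ([301, 184, 4, 9, 20], array([302.6 , 187.25])), ([290, 190, 8, 5, 17], array([293.71, 191.12])), ([292, 195, 2, 3, 3], array([292.67, 196.  ])), ([283, 203, 3, 4, 6], array([283.83, 204.67])), ([295, 205, 5, 6, 11], array([297.  , 207.36])), ([301, 204, 3, 3, 6], array([301.83, 204.67]))]
[[0.4576 0.0892 0.0129]
 [0.5841 0.137  0.029 ]
 [0.6285 0.1941 0.4099]]
T ((302.5, 188.0), (8.0, 3.0), 90.0)
rect world ((0.5961503386497498, 0.11123985797166824), (0.01137413177639246, 0.031036511063575745), 89.3257827758789)
cloud rect ((0.5715764164924622, 0.15213176608085632), (0.09075234085321426, 0.11548562347888947), 85.17314910888672) 0.030288199491994017
```

```bash
python3 - <<'E'
from h import *
S=load("side");T=load("top")
# caps
for n,a,b in(("red",(284.4,251.2),(387.4,223.1)),("yel",(330.1,234.4),(373.6,193.6))):
    print(n,tri(S,a,T,b))
hsv=cv2.cvtColor(T["color"],cv2.COLOR_BGR2HSV)
print(hsv[195,288],hsv[195,330],hsv[185,291])
m=cv2.inRange(hsv,(60,60,30),(95,255,255)); z=np.zeros_like(m); z[168:222,270:315]=m[168:222,270:315]
z=cv2.morphologyEx(z,cv2.MORPH_CLOSE,np.ones((7,7)))
c=max(cv2.findContours(z,0,2)[0],key=cv2.contourArea)
W=np.array([onz(T,u,v,.03)[:2] for u,v in cv2.convexHull(c)[:,0]],np.float32);print("T hull",cv2.minAreaRect(W),cv2.contourArea(c))
P=cloud(S)
hs=cv2.cvtColor(S["color"],cv2.COLOR_BGR2HSV)
m=cv2.inRange(hs,(60,80,30),(95,255,255)); z=np.zeros_like(m); z[195:235,300:365]=m[195:235,300:365]
c=max(cv2.findContours(z,0,2)[0],key=cv2.contourArea)[:,0]
W=np.array([onz(S,u,v,.03)[:2] for u,v in c]);
# blue of rack base plate
for nm,f,roi in(("S",S,(270,385,225,305)),("T",T,(345,400,160,245))):
    h=cv2.cvtColor(f["color"],cv2.COLOR_BGR2HSV); m=cv2.inRange(h,(100,90,30),(125,255,255)); z=np.zeros_like(m);u0,u1,v0,v1=roi;z[v0:v1,u0:u1]=m[v0:v1,u0:u1]
    cv2.imwrite(f"pics/bm_{nm}.png",cv2.resize(z[v0:v1,u0:u1],None,fx=5,fy=5,interpolation=0))
cv2.imwrite("pics/gs.png",cv2.resize(S["color"][195:235,300:365],None,fx=11,fy=11,interpolation=0))
cv2.imwrite("pics/gt.png",cv2.resize(T["color"][170:220,268:315],None,fx=11,fy=11,interpolation=0))
cv2.imwrite("pics/rt.png",cv2.resize(T["color"][162:240,345:400],None,fx=7,fy=7,interpolation=0))
cv2.imwrite("pics/rs.png",cv2.resize(S["color"][222:304,272:380],None,fx=7,fy=7,interpolation=0))
E
```

```text
red (array([ 0.4465982 , -0.18496999,  0.12507593]), np.float64(0.0006185192463796928))
yel (array([ 0.54995444, -0.14053479,  0.13613519]), np.float64(0.002082736545208653))
[ 71  78 147] [ 19  34 166] [ 13   8 220]
T hull ((0.57262122631073, 0.15334990620613098), (0.1053369790315628, 0.12451247125864029), 85.17610168457031) 746.0
```

View pics/gs.png

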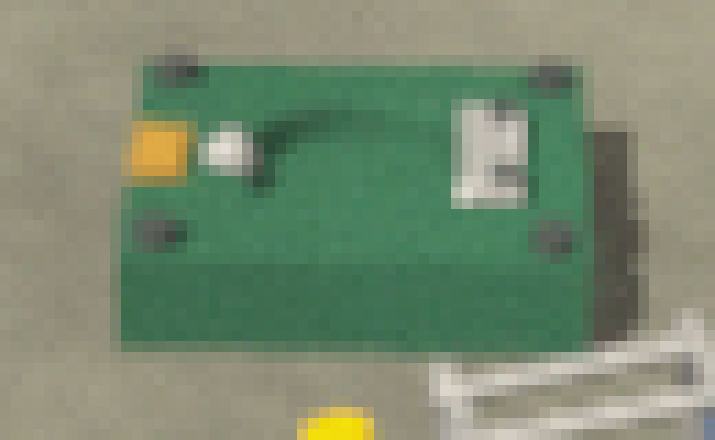

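View pics/gt.png

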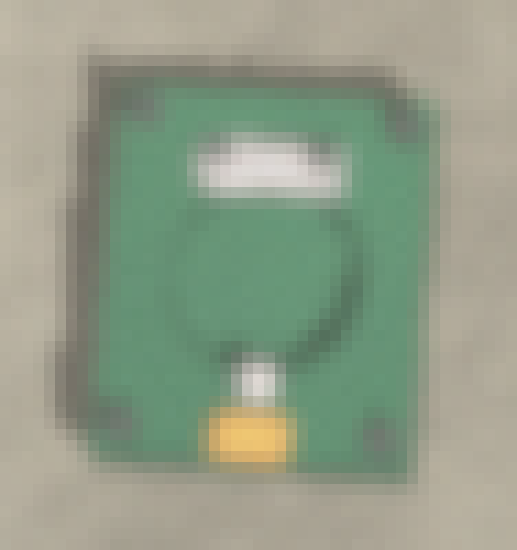

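View pics/rt.png

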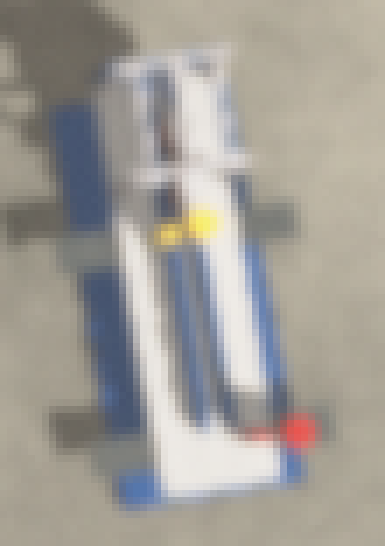

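View pics/rs.png

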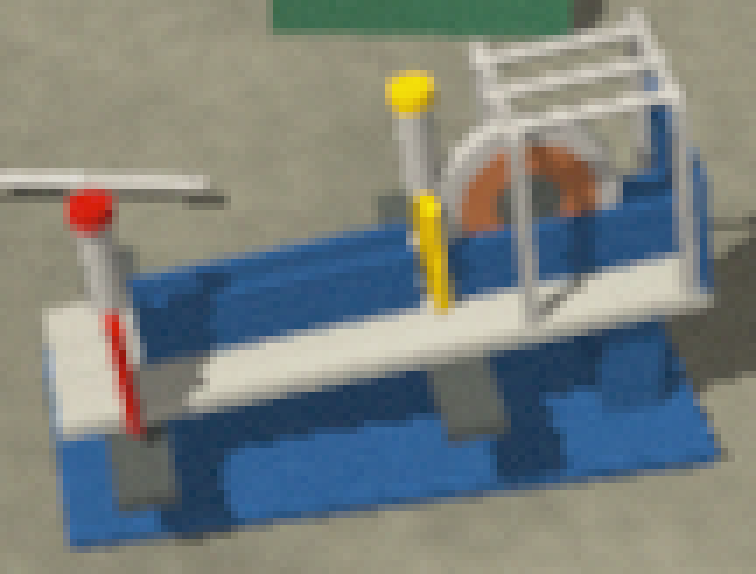

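The pixel views give near-base corners at side (282,299.9) and (374.9,287.4), and top-view corners at (361.9,234.1) and (388.1,230.3). From those I'll work out the rack yaw and the housing features.

```bash
python3 - <<'E'
from h import *
S=load("side");T=load("top")
for z in(0,.006):
    a=onz(S,282,299.7,z);b=onz(S,374.9,287.2,z);print("near edge",a,b,np.linalg.norm(a-b),np.arctan2(b[1]-a[1],b[0]-a[0]))
    for p in((361.9,234.3),(388.1,230.5),(352,176.5)): print("T",onz(T,*p,z))
# housing: side corners
q=lambda x,y:(300+x/11-.5,195+y/11-.5)
print("housing side top corners",[onz(S,*q(*p),.03).round(4)[:2].tolist() for p in((140,66),(583,66),(592,265),(122,265))], [onz(S,*q(*p),0).round(4)[:2].tolist() for p in((122,351),(592,351))])
t=lambda x,y:(268+x/11-.5,170+y/11-.5)
print("housing top corners",[onz(T,*t(*p),.03).round(4)[:2].tolist() for p in((108,80),(428,95),(412,482),(92,463))])
print("T lip",onz(T,*t(272,170),.035),"ball",onz(T,*t(260,381),.034),"plate",onz(T,*t(250,437),.033))
print("S lip",onz(S,*q(490,148),.035),"ball",onz(S,*q(229,150),.034),"plate",onz(S,*q(160,150),.033))
# disc in side
h=cv2.cvtColor(S["color"],cv2.COLOR_BGR2HSV)
E
```

```text
near edge [ 0.43500478 -0.20587934  0.        ] [ 0.65854778 -0.17332117  0.        ] 0.22590155239154083 0.1446291534812482
T [ 0.41877347 -0.10974481  0.        ]
T [ 0.43104574 -0.20950566  0.        ]
T [ 0.64387359 -0.08052706  0.        ]
near edge [ 0.43571263 -0.21209909  0.006     ] [ 0.65713802 -0.17984935  0.006     ] 0.22376159322357142 0.14462915348124764
T [ 0.4183313  -0.10905611  0.006     ]
T [ 0.43054984 -0.20838025  0.006     ]
T [ 0.64244603 -0.07996626  0.006     ]
housing side top corners [[0.5124, 0.2108], [0.6431, 0.2041], [0.6339, 0.0939], [0.5059, 0.1002]] [[0.5052, 0.1032], [0.6352, 0.0969]]
housing top corners [[0.6418, 0.2066], [0.6341, 0.0959], [0.4993, 0.1033], [0.5081, 0.2121]]
T lip [0.60766515 0.14968201 0.035     ] ball [0.53450531 0.15439688 0.034     ] plate [0.51545974 0.15801137 0.033     ]
S lip [0.61075883 0.14946387 0.035     ] ball [0.53693656 0.15376634 0.034     ] plate [0.51738549 0.15644956 0.033     ]
```

```bash
cat > go.py <<'E'
# usage: go.py x y z  yaw_of_tool_y_deg  pitch_deg(toward yawdir) [mode]   prints rows
import sys,numpy as np
from scipy.spatial.transform import Rotation as Ro
def Rdown(yaw):  # tool y at yaw, z down
    y=np.array([np.cos(yaw),np.sin(yaw),0]);z=np.array([0,0,-1.]);return np.c_[np.cross(y,z),y,z]
def rows(p,R,pt,Rt,claw,step=45,ang=.14,n=99):
    out=[]
    for _ in range(n):
        d=R.T@(pt-p)*1000; w=Ro.from_matrix(R.T@Rt).as_rotvec()
        L=np.linalg.norm(d);A=np.linalg.norm(w)
        if L<.5 and A<.005: break
        k=max(L/step,A/ang,1); k=int(np.ceil(k))
        d=d/k;w=w/k
        out.append([*d.round(1).tolist(),*w.round(3).tolist(),claw]); p=p+R@d/1000; R=R@Ro.from_rotvec(w).as_matrix()
    return out
def show(pt,Rt,claw,**k):
    from bench import r
    o=r.get_obs();p=o["tcp_pos"];R=Ro.from_rotvec(o["orientation"]).as_matrix()
    rs=rows(p,R,np.array(pt,float),Rt,claw,**k)
    print("t %.2f"%o["clock"],"p",p.round(4),"F",o["contact_force"].round(1),"grip",round(o["grip_width"],4)); print("y",R[:,1].round(3),"z",R[:,2].round(3),"q",o["joints"].round(2))
    print("Rerr",Ro.from_matrix(R.T@Rt).as_rotvec().round(3))
    for i in range(0,len(rs),5): print(rs[i:i+5])
E
python3 - <<'E'
from go import *
show((.46,.25,.25),Rdown(1.71),255,step=45,n=99)
E
```

```text
t 0.10 p [0.273  0.6167 0.2304] F [0.2 0.8 0.1] grip 0.0851
y [ 0.405  0.914 -0.002] z [-0.001 -0.002 -1.   ] q [-1.26  0.48  0.02  1.56 -0.01  1.11 -0.08]
Rerr [-0.002 -0.    -0.556]
[[-31.9, -26.0, -1.9, -0.0, -0.0, -0.056, 255], [-30.4, -27.7, -1.9, -0.0, -0.0, -0.056, 255], [-28.9, -29.4, -1.9, -0.0, -0.0, -0.056, 255], [-27.2, -30.9, -1.9, -0.0, -0.0, -0.056, 255], [-25.4, -32.4, -1.9, -0.0, -0.0, -0.056, 255]]
[[-23.6, -33.7, -1.9, -0.0, -0.0, -0.056, 255], [-21.7, -35.0, -1.9, -0.0, -0.0, -0.056, 255], [-19.7, -36.1, -1.9, -0.0, -0.0, -0.056, 255], [-17.7, -37.2, -1.9, -0.0, -0.0, -0.056, 255], [-15.6, -38.1, -2.0, -0.0, -0.0, -0.056, 255]]
```

play_rows([
  [-32,-26,-2,0,0,-0.056,255],
  [-30,-28,-2,0,0,-0.056,255],
  [-29,-29,-2,0,0,-0.056,255],
  [-27,-31,-2,0,0,-0.056,255],
  [-25,-32,-2,0,0,-0.056,255],
])

```text
clock: 0.6
tcp_pos: [0.3631, 0.4336, 0.2367]
orientation: [-0.178, -3.131, 0.006]
contact_force: [0.8, 0.1, -0.1]
grip_width: 0.0121
```

play_rows([
  [-24,-34,-2,0,0,-0.056,255],
  [-22,-35,-2,0,0,-0.056,255],
  [-20,-36,-2,0,0,-0.056,255],
  [-18,-37,-2,0,0,-0.056,255],
  [-16,-38,-2,0,0,-0.056,255],
])

```text
clock: 1.1
tcp_pos: [0.4658, 0.2443, 0.2461]
orientation: [0.28, -3.121, 0.008]
contact_force: [0.5, 0.2, -0.4]
grip_width: 0.0002
```

```bash
python3 - <<'E'
from go import *
show((.456,-.2345,.25),Rdown(1.71),255,step=48)
E
```

```text
t 1.10 p [0.4658 0.2443 0.2461] F [ 0.5  0.2 -0.4] grip 0.0002
y [-0.178  0.984 -0.004] z [-0.008 -0.006 -1.   ] q [-0.66  0.22  0.07  1.89 -0.02  1.04  1.17]
Rerr [-0.004 -0.008  0.04 ]
[[9.5, -46.9, -0.1, -0.0, -0.001, 0.004, 255], [9.3, -47.0, -0.1, -0.0, -0.001, 0.004, 255], [9.1, -47.0, -0.2, -0.0, -0.001, 0.004, 255], [8.9, -47.0, -0.2, -0.0, -0.001, 0.004, 255], [8.7, -47.1, -0.2, -0.0, -0.001, 0.004, 255]]
[[8.6, -47.1, -0.3, -0.0, -0.001, 0.004, 255], [8.4, -47.2, -0.3, -0.0, -0.001, 0.004, 255], [8.2, -47.2, -0.3, -0.0, -0.001, 0.004, 255], [8.0, -47.2, -0.3, -0.0, -0.001, 0.004, 255], [7.8, -47.2, -0.4, -0.0, -0.001, 0.004, 255]]
```

play_rows([
  [9,-47,0,0,0,0.004,255],
  [9,-47,0,0,0,0.004,255],
  [9,-47,0,0,0,0.004,255],
  [9,-47,0,0,0,0.004,255],
  [9,-47,0,0,0,0.004,255],
])

```text
clock: 1.6
tcp_pos: [0.4624, -0.0039, 0.2467]
orientation: [0.251, -3.124, 0.007]
contact_force: [0.9, 0.1, -0.1]
grip_width: 0.0
```

play_rows([
  [9,-47,0,0,0,0.004,255],
  [8,-47,0,0,0,0.004,255],
  [8,-47,0,0,0,0.004,255],
  [8,-47,0,0,0,0.004,255],
  [8,-47,0,0,0,0.004,255],
])

```text
clock: 2.1
tcp_pos: [0.4542, -0.2518, 0.2479]
orientation: [0.22, -3.127, 0.006]
contact_force: [1.1, 0.6, -0.2]
grip_width: -0.0001
```

```bash
python3 - <<'E'
from go import *
show((.456,-.2345,.098),Rdown(1.71),255,step=45)
from bench import grab_frame
from h import *
S=grab_frame("side");T=grab_frame("top")
np.savez("side1.npz",**S);np.savez("top1.npz",**T)
crop(S,220,390,180,310,4.5,"pics/s1.png")
crop(T,330,430,140,250,5,"pics/t1.png")
E
```

```text
t 2.10 p [ 0.4542 -0.2518  0.2479] F [ 1.1  0.6 -0.2] grip -0.0001
y [-0.14   0.99  -0.003] z [-0.006 -0.004 -1.   ] q [-0.01  0.21  0.45  1.93 -0.1   1.03  2.2 ]
Rerr [-0.003 -0.007  0.001]
[[-1.3, 4.3, 37.4, -0.001, -0.002, 0.0, 255], [-1.2, 4.3, 37.5, -0.001, -0.002, 0.0, 255], [-1.2, 4.3, 37.5, -0.001, -0.002, 0.0, 255], [-1.1, 4.2, 37.5, -0.001, -0.002, 0.0, 255]]
```

View pics/s1.png

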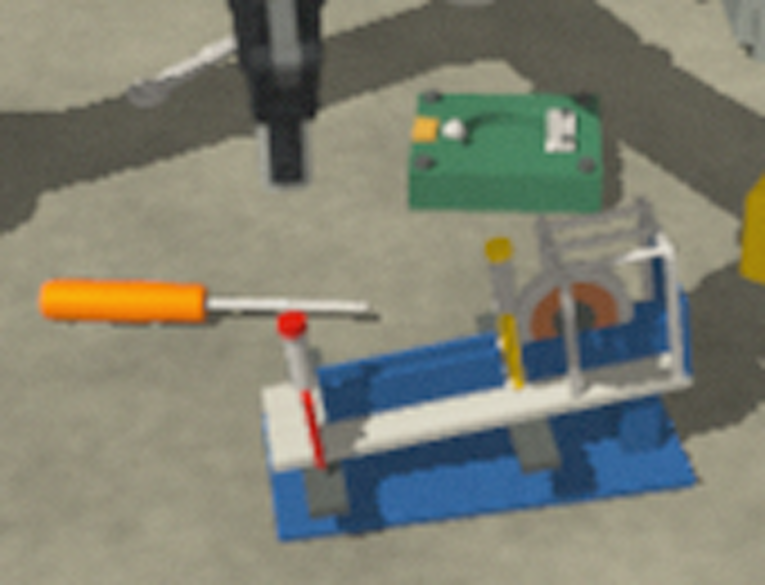

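View pics/t1.png

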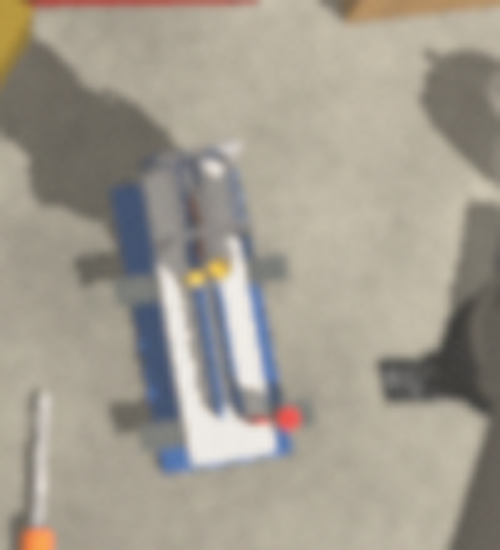

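The fingertips show at side (284,221) and are clear of the rack. I'll check the camera against the TCP.

```bash
python3 - <<'E'
from h import *
S=load("side",1);T=load("top",1)
p=[0.4542,-.2518,.2479]
print(px(S,p),px(T,p))
print(tri(S,(284.4,251.2),T,(387.4,223.1)))
# where red cap in T crop
E
```

```text
[282.74303208 220.5453868 ] [415.76697833 215.92913157]
(array([ 0.4465982 , -0.18496999,  0.12507593]), np.float64(0.0006185192463796928))
```

play_rows([
  [-1,1,37,0,-0.002,0,255],
  [-1,1,37,0,-0.002,0,255],
  [-1,1,38,0,-0.002,0,255],
  [-1,1,38,0,-0.002,0,255],
])

```text
clock: 2.6
tcp_pos: [0.4599, -0.2571, 0.0985]
orientation: [-0.195, 3.123, -0.018]
contact_force: [1.2, 0.9, -0.1]
grip_width: -0.0003
```

```bash
python3 - <<'E'
from go import *
show((.4495,-.1895,.098),Rdown(1.71),255,step=15)
from bench import grab_frame
from h import *
S=grab_frame("side");T=grab_frame("top")
np.savez("side1.npz",**S);np.savez("top1.npz",**T)
crop(S,220,390,180,310,4.5,"pics/s2.png")
crop(T,330,430,140,250,5,"pics/t2.png")
E
```

```text
t 2.60 p [ 0.4599 -0.2571  0.0985] F [ 1.2  0.9 -0.1] grip -0.0003
y [-0.125  0.992 -0.012] z [ 0.014 -0.011 -1.   ] q [ 0.08  0.42  0.39  2.06 -0.24  0.69  2.32]
Rerr [-0.012  0.012 -0.014]
[[0.4, 13.7, -0.1, -0.002, 0.002, -0.003, 255], [0.3, 13.7, -0.0, -0.002, 0.002, -0.003, 255], [0.3, 13.7, 0.0, -0.002, 0.002, -0.003, 255], [0.3, 13.7, 0.0, -0.002, 0.002, -0.003, 255], [0.2, 13.7, 0.1, -0.002, 0.002, -0.003, 255]]
```

View pics/s2.png

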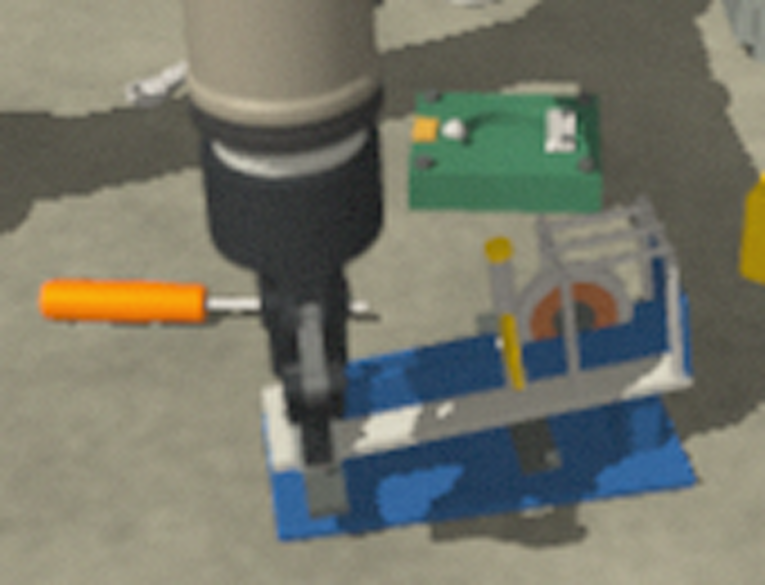

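View pics/t2.png

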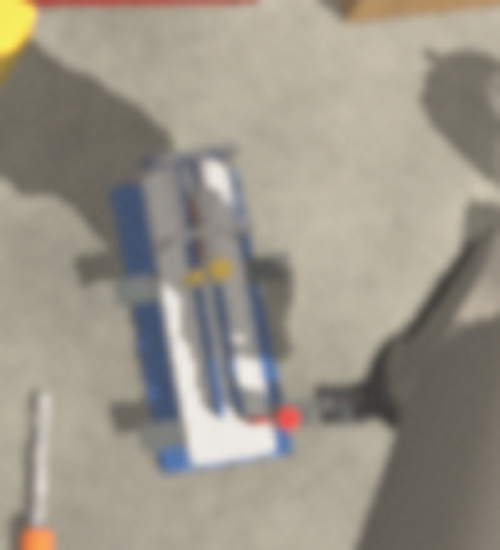

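The closed fingers sit on the -y side of the red post, in line with it and with clear space between. I'll approach from there.

play_rows([
  [0,14,0,-0.002,0.002,-0.003,255],
  [0,14,0,-0.002,0.002,-0.003,255],
  [0,14,0,-0.002,0.002,-0.003,255],
  [0,8,0,-0.002,0.002,-0.003,255],
])

```text
clock: 3.1
tcp_pos: [0.4519, -0.2025, 0.0999]
orientation: [0.216, -3.134, 0.002]
contact_force: [-0.4, -2.6, -2.0]
grip_width: 0.0
```

play_rows([
  [0,6,0,0,0,0,255],
  [0,6,0,0,0,0,255],
  [0,6,0,0,0,0,255],
])

```text
clock: 3.4
tcp_pos: [0.4503, -0.1834, 0.102]
orientation: [-0.219, 3.13, -0.005]
contact_force: [0.2, -2.2, -2.1]
grip_width: -0.0004
```

```bash
python3 - <<'E'
from go import *
show((.4455,-.1745,.098),Rdown(1.71),255,step=6)
from bench import grab_frame
from h import *
S=grab_frame("side");T=grab_frame("top")
np.savez("side1.npz",**S);np.savez("top1.npz",**T)
crop(S,220,390,180,310,4.5,"pics/s3.png")
crop(T,330,430,140,250,5,"pics/t3.png")
E
```

```text
t 3.40 p [ 0.4503 -0.1834  0.102 ] F [ 0.2 -2.2 -2.1] grip -0.0004
y [-0.139  0.99  -0.003] z [ 0.004 -0.003 -1.   ] q [-0.06  0.36  0.39  2.14 -0.22  0.67  2.18]
Rerr [-0.003  0.003  0.   ]
[[1.8, 4.7, 2.0, -0.002, 0.002, 0.0, 255], [1.8, 4.7, 2.0, -0.002, 0.002, 0.0, 255]]
```

View pics/t3.png

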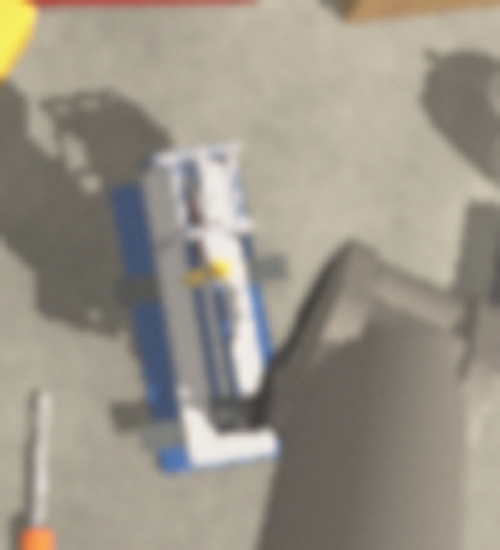

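A 2.2 N force along -y matches the slide friction, so the stop is moving. I'll push on in small steps.

play_rows([
  [1,4,1,0,0,0,255],
  [1,3,1,0,0,0,255],
])

```text
clock: 3.7
tcp_pos: [0.4489, -0.1769, 0.1005]
orientation: [-0.218, 3.128, -0.006]
contact_force: [1.7, -5.4, 4.4]
grip_width: -0.0004
```

play_rows([
  [0,2,0,0,0,0,255],
  [0,2,0,0,0,0,255],
])

```text
clock: 3.9
tcp_pos: [0.449, -0.1769, 0.101]
orientation: [-0.213, 3.125, -0.015]
contact_force: [1.6, -8.9, -2.5]
grip_width: 0.0
```

play_rows([
  [0,2,0,0,0,0,255],
])

```text
clock: 4.0
tcp_pos: [0.4489, -0.1771, 0.1011]
orientation: [-0.21, 3.124, -0.019]
contact_force: [1.6, -7.9, -3.5]
grip_width: -0.0001
```

The stop ended hard at y ≈ -0.177 with about 9 N. I'll back off, lift, and check it.

play_rows([
  [0,-12,0,0,0,0,255],
  [0,-18,-5,0,0,0,255],
  [0,0,-45,0,0,0,255],
  [0,0,-45,0,0,0,255],
])

```text
clock: 4.4
tcp_pos: [0.4471, -0.2061, 0.1924]
orientation: [0.21, -3.129, 0.011]
contact_force: [1.1, 0.4, 0.4]
grip_width: -0.0002
```

```bash
python3 - <<'E'
from go import *
show((.562,-.191,.20),Rdown(1.71),255,step=45)
from bench import grab_frame
from h import *
S=grab_frame("side");T=grab_frame("top")
np.savez("side1.npz",**S);np.savez("top1.npz",**T)
crop(S,220,390,180,310,4.5,"pics/s4.png")
crop(T,330,430,140,250,5,"pics/t4.png")
E
```

```text
t 4.40 p [ 0.4471 -0.2061  0.1924] F [1.1 0.4 0.4] grip -0.0002
y [-0.134  0.991 -0.007] z [-0.006 -0.007 -1.   ] q [-0.09  0.23  0.45  2.05 -0.12  0.89  2.13]
Rerr [-0.007 -0.007 -0.005]
[[-38.6, -0.1, -2.8, -0.002, -0.002, -0.002, 255], [-38.6, -0.2, -2.7, -0.002, -0.002, -0.002, 255], [-38.6, -0.3, -2.6, -0.002, -0.002, -0.002, 255]]
```

View pics/s4.png

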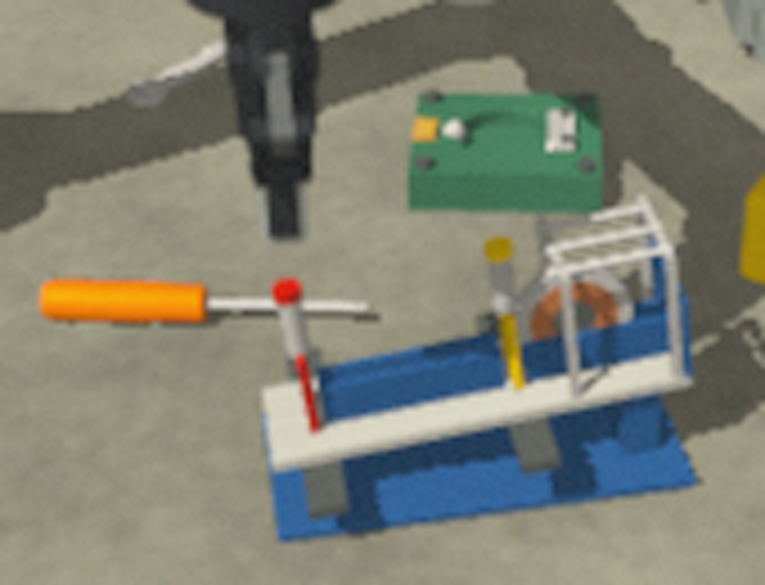

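View pics/t4.png

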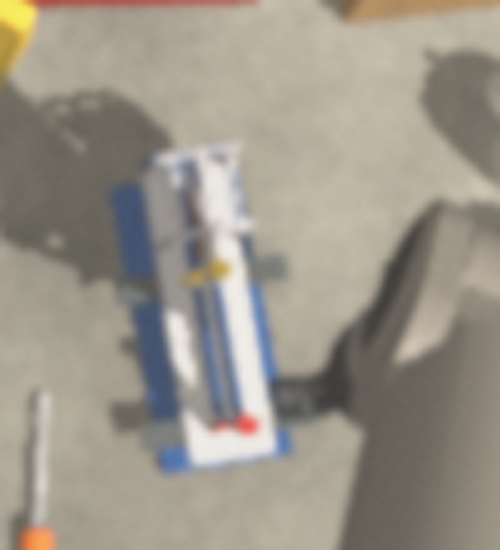

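The red cap has moved from side (284.4,251) to about (284,244.5), and in the top view it now lines up with the gate blade, so the stop is across the lane. Next I'll re-measure both caps and the disc's centre.

```bash
python3 - <<'E'
from h import *
S=load("side",1);T=load("top",1)
def cen(f,lo,hi,roi):
    h=cv2.cvtColor(f["color"],cv2.COLOR_BGR2HSV);m=cv2.inRange(h,lo,hi);u0,u1,v0,v1=roi
    z=np.zeros_like(m);z[v0:v1,u0:u1]=m[v0:v1,u0:u1];n,l,s,c=cv2.connectedComponentsWithStats(z)
    return [(s[i].tolist(),c[i].round(2).tolist()) for i in range(1,n) if s[i,4]>2]
print(cen(S,(0,130,90),(8,255,255),(275,300,235,255)),cen(T,(0,90,90),(10,255,255),(365,390,215,235)))
print(cen(S,(22,120,80),(35,255,255),(320,340,228,243)),cen(T,(20,90,90),(35,255,255),(360,385,185,205)))
crop(T,355,400,180,235,10,"pics/t4b.png")
E
```

```text
[([280, 242, 7, 6, 30], [283.23, 244.27])] [([377, 223, 4, 4, 12], [378.67, 224.5])]
[([328, 233, 6, 5, 28], [330.32, 235.0])] [([368, 192, 8, 4, 14], [371.64, 193.79])]
```

View pics/t4b.png

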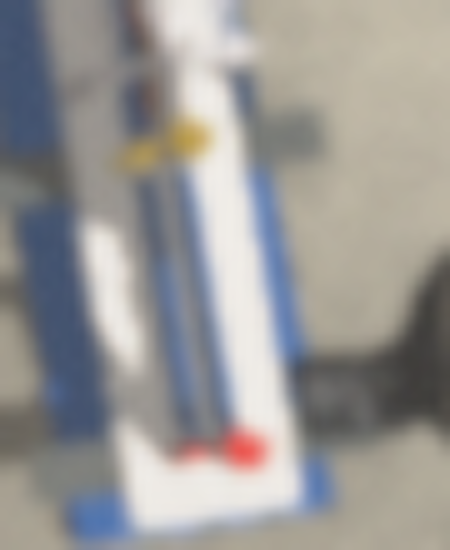

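```bash
python3 - <<'E'
from h import *
S=load("side",1);T=load("top",1)
a,e=tri(S,(283.4,244.2),T,(379.2,224.2));b,e2=tri(S,(330.2,234.6),T,(373.5,193.6))
print(a,e,b,e2); d=b-a; print(np.hypot(*d[:2]),np.arctan2(d[1],d[0]))
E
```

```text
[ 0.44318521 -0.15671513  0.12390376] 2.7284031978867168e-05 [ 0.55015203 -0.14029877  0.13539328] 0.002183623133066343
0.10821921025136587 0.15228332915771936
```

play_rows([
  [-38,0,-2,0,-0.002,0,255],
  [-38,0,-2,0,-0.002,0,255],
  [-38,0,-2,0,-0.002,0,255],
])

```text
clock: 4.8
tcp_pos: [0.5612, -0.1942, 0.2039]
orientation: [-0.2, 3.126, -0.008]
contact_force: [0.2, -1.2, 0.6]
grip_width: -0.0001
```

```bash
python3 - <<'E'
from go import *
show((.557,-.192,.125),Rdown(1.713),255,step=40)
E
```

```text
t 4.80 p [ 0.5612 -0.1942  0.2039] F [ 0.2 -1.2  0.6] grip -0.0001
y [-0.127  0.992 -0.005] z [ 0.01  -0.004 -1.   ] q [-0.1   0.39  0.43  1.82 -0.19  0.97  2.1 ]
Rerr [-0.005  0.009 -0.015]
[[2.3, 1.6, 39.4, -0.003, 0.004, -0.007, 255], [2.1, 1.5, 39.4, -0.003, 0.004, -0.007, 255]]
```

play_rows([
  [2,1,39,-0.003,0.004,-0.007,255],
  [2,1,39,-0.003,0.004,-0.007,255],
])

```text
clock: 5.0
tcp_pos: [0.5676, -0.1923, 0.1281]
orientation: [-0.23, 3.119, -0.002]
contact_force: [0.1, 0.7, 0.2]
grip_width: 0.0003
```

```bash
python3 - <<'E'
from go import *
show((.5525,-.165,.124),Rdown(1.713),255,step=40)
from bench import grab_frame
from h import *
S=grab_frame("side");T=grab_frame("top")
crop(S,270,390,200,300,6,"pics/s5.png")
crop(T,330,430,140,250,5,"pics/t5.png")
E
```

```text
t 5.00 p [ 0.5676 -0.1923  0.1281] F [0.1 0.7 0.2] grip 0.0003
y [-0.147  0.989 -0.002] z [ 0.014 -0.    -1.   ] q [-0.07  0.49  0.38  1.87 -0.25  0.82  2.16]
Rerr [-0.002  0.014  0.005]
[[11.0, 29.2, 3.9, -0.002, 0.014, 0.005, 255]]
```

View pics/s5.png

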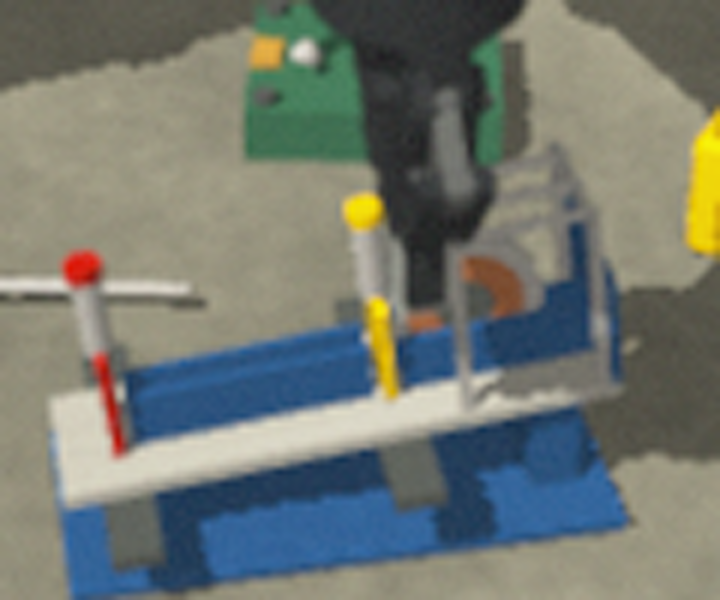

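View pics/t5.png

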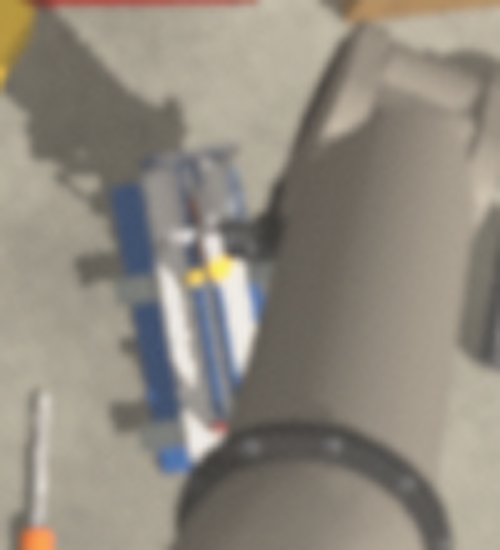

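The fingers have drifted too far uphill (x=0.5676, near the wire cover). I'll correct downhill first, then lower slightly.

play_rows([
  [6,0,1,0,0.007,0.002,255],
  [5,0,1,0,0.007,0.002,255],
])

```text
clock: 5.3
tcp_pos: [0.552, -0.1934, 0.1234]
orientation: [0.221, -3.122, -0.001]
contact_force: [0.8, -0.6, 0.3]
grip_width: 0.0001
```

```bash
python3 - <<'E'
from go import *
show((.5525,-.165,.124),Rdown(1.713),255,step=40)
E
```

```text
t 5.30 p [ 0.552  -0.1934  0.1234] F [ 0.8 -0.6  0.3] grip 0.0001
y [-0.141  0.99   0.002] z [-0.011  0.    -1.   ] q [-0.07  0.48  0.39  1.88 -0.24  0.83  2.16]
Rerr [ 0.002 -0.011 -0.001]
[[-4.5, 28.0, -0.6, 0.002, -0.011, -0.001, 255]]
```

play_rows([
  [-2,12,0,0,-0.004,0,255],
  [-1,10,0,0,-0.003,0,255],
])

```text
clock: 5.5
tcp_pos: [0.5519, -0.1724, 0.1261]
orientation: [0.215, -3.133, -0.0]
contact_force: [-0.2, 0.2, 0.3]
grip_width: 0.0001
```

play_rows([
  [-1,8,0,0,-0.003,0,255],
  [0,7,0,0,0,0,255],
])

```text
clock: 5.7
tcp_pos: [0.5517, -0.1554, 0.128]
orientation: [-0.217, 3.128, -0.0]
contact_force: [0.4, -2.8, -1.4]
grip_width: -0.0001
```

play_rows([
  [0,7,2,0,0,0,255],
  [0,7,1,0,0,0,255],
])

```text
clock: 5.9
tcp_pos: [0.5505, -0.1412, 0.1264]
orientation: [-0.217, 3.125, -0.003]
contact_force: [-0.4, -2.4, 1.9]
grip_width: -0.0001
```

play_rows([
  [0,6,1,0,0,0,255],
  [0,3,1,0,0,0,255],
  [0,2,0,0,0,0,255],
])

```text
clock: 6.2
tcp_pos: [0.5498, -0.1312, 0.1248]
orientation: [-0.216, 3.123, -0.008]
contact_force: [-0.1, -10.3, 0.5]
grip_width: -0.0004
```

```bash
python3 - <<'E'
from go import *
show((.5525,-.165,.124),Rdown(1.713),255,step=40)
from bench import grab_frame
from h import *
S=grab_frame("side");T=grab_frame("top")
crop(S,270,390,200,300,6,"pics/s6.png")
crop(T,330,430,140,250,5,"pics/t6.png")
E
```

```text
t 6.20 p [ 0.5498 -0.1312  0.1248] F [ -0.1 -10.3   0.5] grip -0.0004
y [-0.138  0.99  -0.006] z [ 0.011 -0.004 -1.   ] q [-0.18  0.44  0.39  1.95 -0.23  0.78  2.04]
Rerr [-0.006  0.011 -0.004]
[[2.0, -33.9, 1.0, -0.006, 0.011, -0.004, 255]]
```

View pics/s6.png

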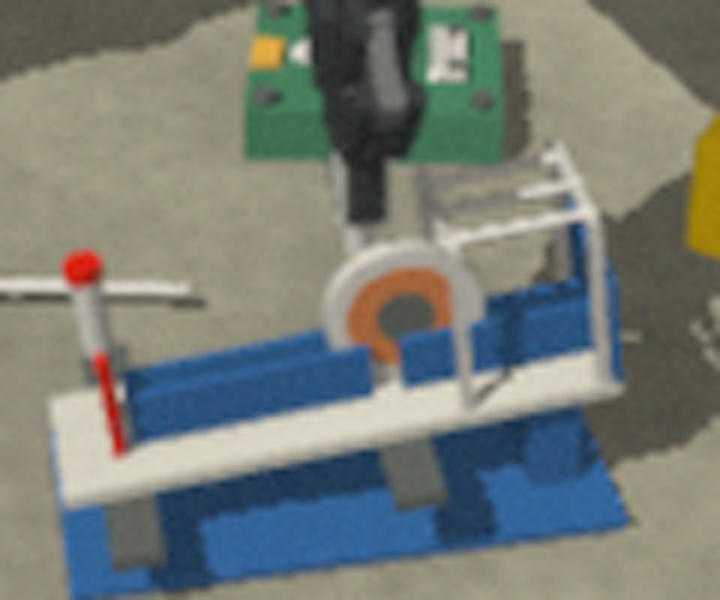

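The gate is at its end stop and the disc is rolling, at crop (405,310). I'll back off up and to -y while it settles.

play_rows([
  [0,-3,-5,0,0,0,255],
  [0,-3,-40,0,0,0,255],
  [0,0,-45,0,0,0,255],
  [0,0,-15,0,0,0,120],
  [0,0,0,0,0,0,120],
])

```text
clock: 6.8
tcp_pos: [0.5475, -0.1346, 0.2311]
orientation: [-0.217, 3.13, -0.002]
contact_force: [0.1, -0.8, 0.0]
grip_width: 0.0287
```

play_rows([
  [0,0,0,0,0,0,120],
  [0,0,0,0,0,0,120],
  [0,0,0,0,0,0,120],
  [0,0,0,0,0,0,120],
  [0,0,0,0,0,0,120],
])

```text
clock: 7.3
tcp_pos: [0.545, -0.1327, 0.2262]
orientation: [0.219, -3.13, -0.002]
contact_force: [0.5, 0.1, 0.6]
grip_width: 0.0452
```

```bash
python3 - <<'E'
from go import *
show((.48,-.155,.2),Rdown(1.713),120,step=40)
from bench import grab_frame
from h import *
S=grab_frame("side");T=grab_frame("top")
np.savez("side2.npz",**S);np.savez("top2.npz",**T)
crop(S,270,390,200,300,6,"pics/s7.png")
crop(T,330,430,140,250,5,"pics/t7.png")
E
```

```text
t 7.30 p [ 0.545  -0.1327  0.2262] F [0.5 0.1 0.6] grip 0.0452
y [-0.139  0.99   0.001] z [-0.004  0.001 -1.   ] q [-0.22  0.31  0.43  1.86 -0.15  1.01  1.99]
Rerr [ 0.001 -0.004 -0.003]
[[33.7, -6.5, 13.2, 0.001, -0.002, -0.001, 120], [33.7, -6.5, 13.2, 0.001, -0.002, -0.001, 120]]
```

View pics/s7.png

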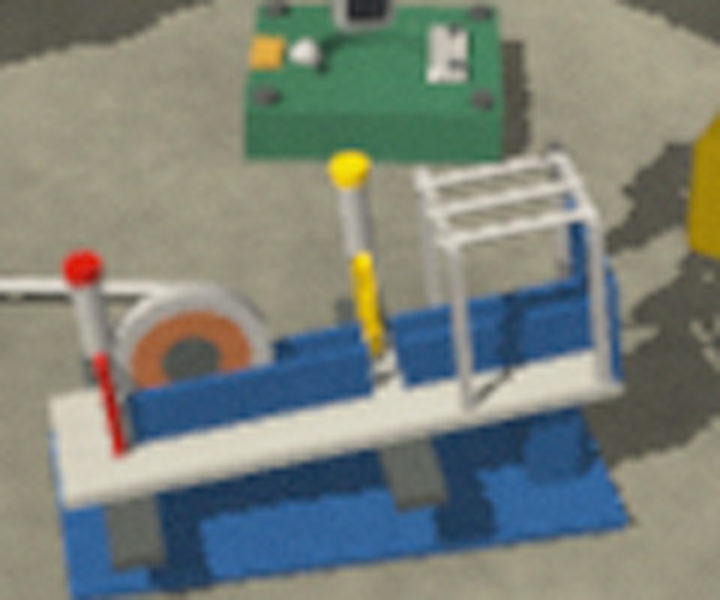

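View pics/t7.png

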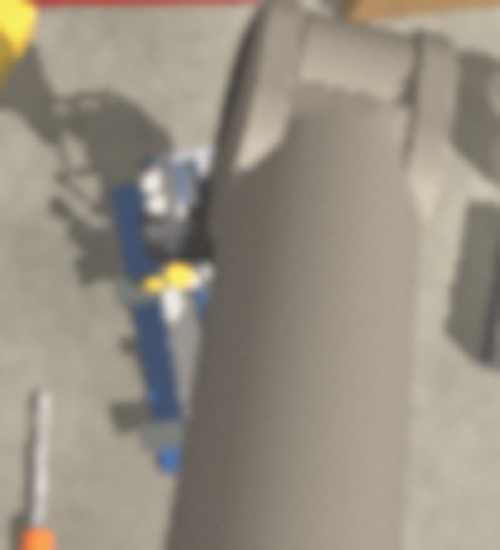

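The disc rests against the red stop (hub at crop (192,358)). To cross-check its position, I'll intersect the hub ray with the lane's vertical plane.

```bash
python3 - <<'E'
from h import *
S=load("side",2)
u,v=270+192/6-.5,200+358/6-.5
yaw=.142; ny=np.array([-np.sin(yaw),np.cos(yaw),0])
a=np.array([.4432,-.1567,.124])
o,d=ray(S,u,v)
for off in (0,-.004):
    s=((a-o)@ny+off)/(d@ny); print(o+d*s)
# disc face points from depth
P=cloud(S); h=cv2.cvtColor(S["color"],cv2.COLOR_BGR2HSV)
m=cv2.inRange(h,(3,90,60),(18,255,255)); z=np.zeros_like(m);z[245:268,288:316]=m[245:268,288:316]
Q=P[z>0]; print(len(Q),np.median(Q,0),"rack y of face",np.median((Q-a)@ny))
us,vs=np.nonzero(z)[1],np.nonzero(z)[0]; print(us.min(),us.max(),vs.min(),vs.max())
E
```

```text
[ 0.48274016 -0.15104725  0.07482159]
[ 0.48289262 -0.15506613  0.07797697]
128 [ 0.48015141 -0.15630593  0.08585412] rack y of face -0.004783975911622394
288 311 252 267
```

The two estimates agree: disc centre ≈ (0.4826,-0.151,0.078). I'll move above it.

play_rows([
  [32,-7,10,0,-0.002,-0.001,120],
  [31,-7,10,0,-0.002,-0.001,120],
])

```text
clock: 7.6
tcp_pos: [0.488, -0.154, 0.2068]
orientation: [-0.23, 3.128, -0.0]
contact_force: [-0.5, -0.2, -1.4]
grip_width: 0.0452
```

```bash
python3 - <<'E'
from go import *
show((.4826,-.151,.15),Rdown(1.713),120,step=30)
E
```

```text
t 7.60 p [ 0.488  -0.154   0.2068] F [-0.5 -0.2 -1.4] grip 0.0452
y [-0.146  0.989 -0.001] z [ 0.005  0.    -1.   ] q [-0.19  0.24  0.45  1.99 -0.13  0.93  2.04]
Rerr [-0.001  0.005  0.005]
[[2.6, 1.9, 28.4, -0.0, 0.002, 0.002, 120], [2.5, 1.9, 28.4, -0.0, 0.002, 0.002, 120]]
```

play_rows([
  [2,1,28,0,0.002,0,120],
  [2,1,28,0,0.002,0,120],
  [0,0,0,0,0,0,120],
])

```text
clock: 7.9
tcp_pos: [0.4795, -0.1549, 0.1493]
orientation: [0.223, -3.134, -0.0]
contact_force: [0.2, 0.3, -0.8]
grip_width: 0.0453
```

```bash
python3 - <<'E'
from go import *
show((.4826,-.151,.086),Rdown(1.713),120,step=20)
E
```

```text
t 7.90 p [ 0.4795 -0.1549  0.1493] F [ 0.2  0.3 -0.8] grip 0.0453
y [-0.141  0.99   0.   ] z [-0.  0. -1.] q [-0.17  0.32  0.43  2.06 -0.18  0.8   2.08]
Rerr [ 0. -0. -0.]
[[-0.9, 0.9, 15.8, 0.0, -0.0, -0.0, 120], [-0.9, 0.9, 15.8, 0.0, -0.0, -0.0, 120], [-0.9, 0.9, 15.8, 0.0, -0.0, -0.0, 120], [-0.9, 0.9, 15.8, 0.0, -0.0, -0.0, 120]]
```

play_rows([
  [-1,1,16,0,0,0,120],
  [-1,1,16,0,0,0,120],
  [-1,1,16,0,0,0,120],
  [0,0,0,0,0,0,120],
])

```text
clock: 8.3
tcp_pos: [0.4858, -0.1521, 0.1038]
orientation: [-0.223, 3.129, -0.001]
contact_force: [0.7, 0.0, -0.0]
grip_width: 0.0451
```

```bash
python3 - <<'E'
from go import *
show((.4826,-.151,.086),Rdown(1.713),120,step=20)
from bench import grab_frame
from h import *
S=grab_frame("side");T=grab_frame("top")
crop(S,270,390,200,300,6,"pics/s8.png")
crop(T,330,430,140,250,5,"pics/t8.png")
E
```

```text
t 8.30 p [ 0.4858 -0.1521  0.1038] F [ 0.7  0.  -0. ] grip 0.0451
y [-0.142  0.99  -0.001] z [ 0.005 -0.    -1.   ] q [-0.14  0.4   0.39  2.09 -0.23  0.7   2.12]
Rerr [-0.001  0.005 -0.   ]
[[3.1, 1.5, 17.8, -0.001, 0.005, -0.0, 120]]
```

View pics/s8.png

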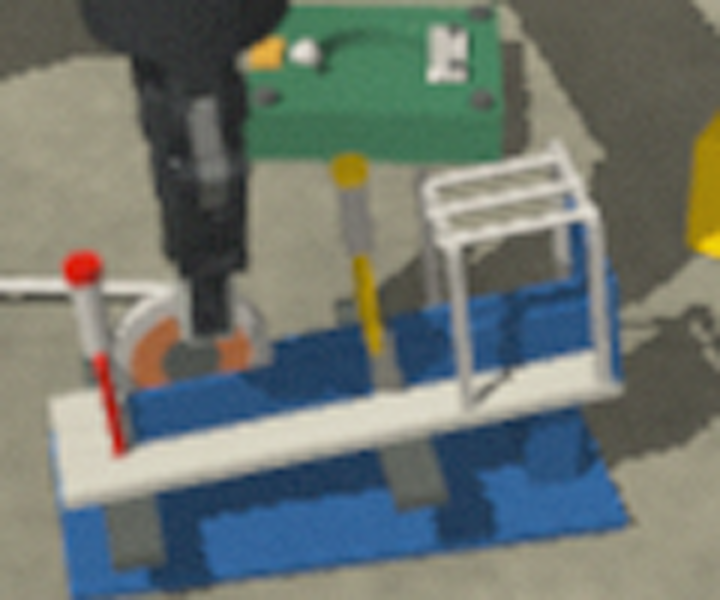

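The fingers straddle the disc. I'll lower the last 16 mm and then grip.

play_rows([
  [1,1,8,0,0.002,0,120],
  [1,0,8,0,0.002,0,120],
  [0,0,0,0,0,0,120],
])

```text
clock: 8.7
tcp_pos: [0.4868, -0.1524, 0.091]
orientation: [-0.222, 3.126, -0.004]
contact_force: [0.3, -0.3, -0.5]
grip_width: 0.045
```

play_rows([
  [0,0,0,0,0,0,160],
  [0,0,0,0,0,0,200],
  [0,0,0,0,0,0,255],
  [0,0,0,0,0,0,255],
  [0,0,0,0,0,0,255],
], force=50)

```text
clock: 9.2
tcp_pos: [0.4873, -0.1521, 0.0916]
orientation: [-0.222, 3.125, -0.004]
contact_force: [1.6, -0.5, -2.1]
grip_width: 0.0066
```

```bash
python3 - <<'E'
from go import *
show((.4826,-.151,.086),Rdown(1.713),255,step=20)
E
```

```text
t 9.20 p [ 0.4873 -0.1521  0.0916] F [ 1.6 -0.5 -2.1] grip 0.0066
y [-0.142  0.99  -0.003] z [ 0.009 -0.002 -1.   ] q [-0.13  0.42  0.38  2.09 -0.25  0.67  2.13]
Rerr [-0.003  0.009 -0.   ]
[[4.5, 1.8, 5.5, -0.003, 0.009, -0.0, 255]]
```

The pads hold only the top 18 mm of the disc (TCP z 0.0916). I'll regrip about 7 mm deeper and centred.

play_rows([
  [0,0,0,0,0,0,200],
  [0,0,0,0,0,0,190],
  [3,0,6,0,0.004,0,190],
  [3,0,4,0,0.004,0,190],
  [0,0,0,0,0,0,190],
])

```text
clock: 9.7
tcp_pos: [0.4806, -0.1534, 0.0806]
orientation: [-0.222, 3.134, -0.005]
contact_force: [-0.5, 0.3, 0.3]
grip_width: 0.0217
```

```bash
python3 - <<'E'
from go import *
show((.4826,-.151,.083),Rdown(1.713),255,step=20)
E
```

```text
t 9.70 p [ 0.4806 -0.1534  0.0806] F [-0.5  0.3  0.3] grip 0.0217
y [-0.141  0.99  -0.003] z [ 0.    -0.003 -1.   ] q [-0.12  0.43  0.38  2.11 -0.25  0.65  2.14]
Rerr [-0.003 -0.    -0.001]
[[-2.4, 2.1, -2.4, -0.003, -0.0, -0.001, 255]]
```

play_rows([
  [-1,1,-2,0,0,0,190],
  [0,0,0,0,0,0,255],
  [0,0,0,0,0,0,255],
  [0,0,0,0,0,0,255],
  [0,0,0,0,0,0,255],
], force=60)

```text
clock: 10.2
tcp_pos: [0.4812, -0.1519, 0.0826]
orientation: [0.222, -3.133, 0.004]
contact_force: [0.0, -0.2, 0.3]
grip_width: 0.0068
```

```bash
python3 - <<'E'
from go import *
show((.4826,-.151,.24),Rdown(1.713),255,step=40)
from bench import grab_frame
from h import *
S=grab_frame("side")
crop(S,270,390,200,300,6,"pics/s9.png")
E
```

```text
t 10.20 p [ 0.4812 -0.1519  0.0826] F [ 0.  -0.2  0.3] grip 0.0068
y [-0.141  0.99  -0.003] z [-0.    -0.003 -1.   ] q [-0.13  0.43  0.38  2.1  -0.25  0.65  2.14]
Rerr [-0.003 -0.001 -0.001]
[[-0.3, 0.1, -39.3, -0.001, -0.0, -0.0, 255], [-0.4, 0.1, -39.3, -0.001, -0.0, -0.0, 255], [-0.4, 0.1, -39.3, -0.001, -0.0, -0.0, 255], [-0.4, 0.2, -39.3, -0.001, -0.0, -0.0, 255]]
```

View pics/s9.png

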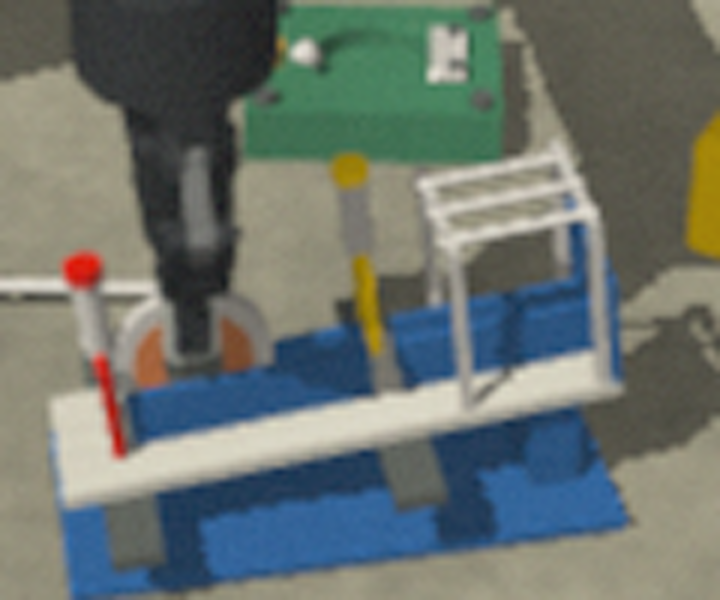

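The fingers are centred on the disc, with tips just above the hub. I'll lift.

play_rows([
  [-1,0,-20,0,0,0,255],
  [0,0,-35,0,0,0,255],
  [0,0,-40,0,0,0,255],
  [0,0,-40,0,0,0,255],
  [0,0,-30,0,0,0,255],
])

```text
clock: 10.75
tcp_pos: [0.4795, -0.1503, 0.2477]
orientation: [0.221, -3.123, 0.004]
contact_force: [1.2, -0.0, -3.4]
grip_width: 0.0065
```

```bash
python3 - <<'E'
from go import *
show((.4826,-.151,.24),Rdown(1.713),255,step=40)
from bench import grab_frame
from h import *
S=grab_frame("side")
np.savez("side3.npz",**S)
crop(S,220,390,140,270,4.5,"pics/s10.png")
E
```

```text
t 10.75 p [ 0.4795 -0.1503  0.2477] F [ 1.2 -0.  -3.4] grip 0.0065
y [-0.141  0.99  -0.002] z [-0.011 -0.003 -1.   ] q [-0.24  0.18  0.47  1.96 -0.09  1.03  1.99]
Rerr [-0.002 -0.011 -0.001]
[[-3.0, -1.1, 7.6, -0.002, -0.011, -0.001, 255]]
```

View pics/s10.png

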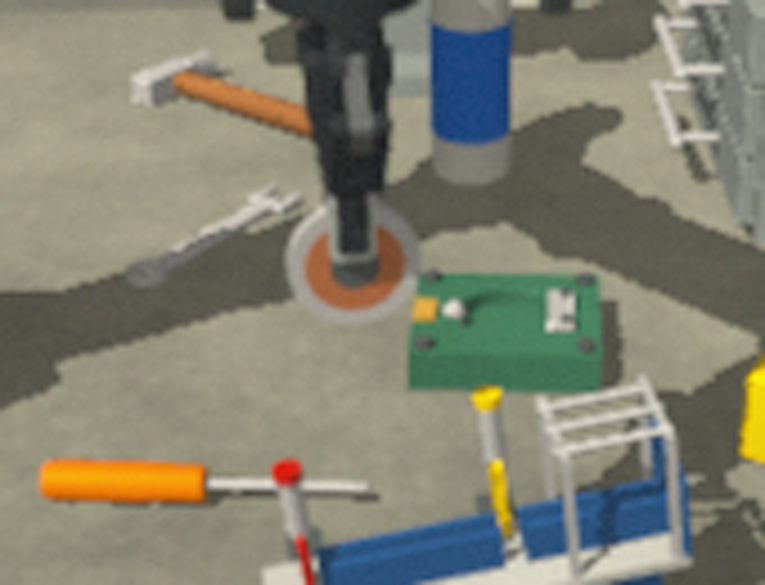

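The disc is held, with its weight showing in Fz. Now I'll turn the jaws about the vertical by about -101° while moving to the housing, and log joint/pose samples. The outward tilt needs a reach check, so I'll want a kinematic model.

```bash
cat >> go.py <<'E'
def log():
    from bench import r
    import json
    o=r.get_obs(); open("samples.txt","a").write(json.dumps([o["joints"].tolist(),o["tcp_pos"].tolist(),o["orientation"].tolist()])+"\n")
E
python3 - <<'E'
from h import *
S=load("side",3)
o,d=ray(S,298.2,197.1); ny=np.array([-np.sin(.142),np.cos(.142),0]); t=np.array([.4795,-.1503,.2477])
s=((t-o)@ny-.004)/(d@ny); print("disc centre - tcp", o+d*s+ny*.004-t)
S0=load("side",0)
o,d=ray(S0,120,158)
for y in(-.08,-.12,-.16): print("shoulder?",o+d*(y-o[1])/d[1])
from go import *
log(); show((.50,.14,.26),Rdown(-.05),255,step=45)
E
```

```text
disc centre - tcp [ 0.00169399  0.00024218 -0.00342699]
shoulder? [ 0.09395062 -0.08        0.31208899]
shoulder? [ 0.11520555 -0.12        0.32851373]
shoulder? [ 0.13646048 -0.16        0.34493846]
t 10.80 p [ 0.482  -0.1511  0.2521] F [ 2.4 -0.8  1.6] grip 0.0068
y [-0.141  0.99  -0.003] z [-0.004 -0.004 -1.   ] q [-0.24  0.18  0.47  1.95 -0.09  1.03  1.99]
Rerr [-6.000e-03 -1.000e-03  1.762e+00]
[[-4.5, 22.0, -0.7, -0.0, -0.0, 0.136, 255], [-1.5, 22.4, -0.7, -0.0, -0.0, 0.136, 255], [1.5, 22.4, -0.7, -0.0, -0.0, 0.136, 255], [4.5, 22.0, -0.7, -0.0, -0.0, 0.136, 255], [7.5, 21.2, -0.7, -0.0, -0.0, 0.136, 255]]
[[10.3, 20.0, -0.6, -0.0, -0.0, 0.136, 255], [12.9, 18.4, -0.6, -0.0, -0.0, 0.136, 255], [15.2, 16.5, -0.6, -0.0, -0.0, 0.136, 255], [17.3, 14.3, -0.6, -0.0, -0.0, 0.136, 255], [19.1, 11.8, -0.6, -0.0, -0.0, 0.136, 255]]
[[20.5, 9.1, -0.6, -0.0, -0.0, 0.136, 255], [21.5, 6.3, -0.6, -0.0, -0.0, 0.136, 255], [22.2, 3.3, -0.6, -0.0, -0.0, 0.136, 255]]
```

play_rows([
  [-4,22,-1,0,0,0.136,255],
  [-2,22,-1,0,0,0.136,255],
  [1,22,-1,0,0,0.136,255],
  [4,22,-1,0,0,0.136,255],
  [7,21,-1,0,0,0.136,255],
])

```text
clock: 11.3
tcp_pos: [0.4911, -0.0418, 0.2579]
orientation: [0.886, 3.012, -0.007]
contact_force: [0.6, -0.8, -2.8]
grip_width: 0.0069
```

```bash
python3 - <<'E'
from go import *
log(); show((.50,.14,.26),Rdown(-.05),255,step=45)
E
```

```text
t 11.30 p [ 0.4911 -0.0418  0.2579] F [ 0.6 -0.8 -2.8] grip 0.0069
y [ 0.541  0.841 -0.004] z [ 0.    -0.004 -1.   ] q [-0.47  0.15  0.48  1.98 -0.07  1.04  1.04]
Rerr [-0.002  0.004  1.049]
[[11.4, 19.7, -0.4, -0.0, 0.001, 0.131, 255], [13.8, 18.1, -0.4, -0.0, 0.001, 0.131, 255], [16.1, 16.1, -0.3, -0.0, 0.001, 0.131, 255], [18.0, 13.9, -0.3, -0.0, 0.001, 0.131, 255], [19.7, 11.4, -0.3, -0.0, 0.001, 0.131, 255]]
[[21.0, 8.7, -0.3, -0.0, 0.001, 0.131, 255], [22.0, 5.9, -0.3, -0.0, 0.001, 0.131, 255], [22.6, 3.0, -0.3, -0.0, 0.001, 0.131, 255]]
```

play_rows([
  [11,20,0,0,0,0.13,255],
  [14,18,0,0,0,0.13,255],
  [16,16,0,0,0,0.13,255],
  [18,14,0,0,0,0.13,255],
  [20,11,0,0,0,0.13,255],
])

```text
clock: 11.8
tcp_pos: [0.4958, 0.0756, 0.2547]
orientation: [1.84, 2.545, -0.009]
contact_force: [-0.0, -0.2, -2.6]
grip_width: 0.0069
```

play_rows([
  [21,9,0,0,0,0.13,255],
  [22,6,0,0,0,0.13,255],
])

```text
clock: 12.0
tcp_pos: [0.4987, 0.1226, 0.2533]
orientation: [2.167, 2.273, -0.011]
contact_force: [0.2, -0.2, -2.5]
grip_width: 0.0069
```

```bash
python3 - <<'E'
from go import *
log(); show((.50,.15,.26),Rdown(-.05),255,step=45)
E
```

```text
t 12.00 p [0.4987 0.1226 0.2533] F [ 0.2 -0.2 -2.5] grip 0.0069
y [ 0.999  0.047 -0.004] z [-0.004 -0.006 -1.   ] q [-0.78  0.2   0.48  1.93 -0.1   1.04 -0.21]
Rerr [-0.004  0.006  0.097]
[[27.3, 2.5, -6.9, -0.004, 0.006, 0.097, 255]]
```

Next, a partial tilt at height, to see how the wrist joints respond and to fit the arm's geometry.

play_rows([
  [27,0,-5,0,0,0.1,255],
  [0,0,0,-0.1,0,0,255],
  [0,0,0,-0.1,0,0,255],
])

```text
clock: 12.3
tcp_pos: [0.4989, 0.1542, 0.2562]
orientation: [2.17, 2.048, 0.198]
contact_force: [0.0, -0.8, -3.3]
grip_width: 0.007
```

```bash
python3 - <<'E'
from go import *
log(); show((.50,.15,.26),Rdown(-.05),255,step=45)
E
```

```text
t 12.30 p [0.4989 0.1542 0.2562] F [ 0.  -0.8 -3.3] grip 0.007
y [ 0.978 -0.056  0.199] z [ 0.198 -0.019 -0.98 ] q [-0.93  0.1   0.48  2.05  0.08  0.84 -0.56]
Rerr [ 0.201  0.008 -0.008]
[[-2.1, 1.0, -1.7, 0.1, 0.004, -0.004, 255], [-2.1, 0.9, -1.8, 0.1, 0.004, -0.004, 255]]
```

play_rows([
  [0,0,0,-0.1,0,0,255],
  [0,0,0,-0.1,0,0,255],
])

```text
clock: 12.5
tcp_pos: [0.4984, 0.155, 0.2556]
orientation: [2.045, 1.935, 0.394]
contact_force: [0.1, -1.7, -2.0]
grip_width: 0.007
```

```bash
python3 - <<'E'
from go import *
log(); show((.50,.15,.26),Rdown(-.05),255,step=45)
E
```

```text
t 12.50 p [0.4984 0.155  0.2556] F [ 0.1 -1.7 -2. ] grip 0.007
y [ 0.917 -0.05   0.396] z [ 0.395 -0.028 -0.918] q [-1.01  0.    0.45  2.19  0.39  0.66 -0.9 ]
Rerr [ 0.407  0.007 -0.006]
[[-1.6, 1.2, -1.1, 0.136, 0.002, -0.002, 255], [-1.6, 1.0, -1.2, 0.136, 0.002, -0.002, 255], [-1.6, 0.8, -1.4, 0.136, 0.002, -0.002, 255]]
```

```bash
cat > kin.py <<'E'
import numpy as np, json, itertools
from scipy.spatial.transform import Rotation as Ro
from scipy.optimize import least_squares
S=[json.loads(l) for l in open("samples.txt")]
S.append([[-1.26212169,.47782785,.02235055,1.55648304,-.01149303,1.10924974,-.08312013],[.27303043,.6166661,.23029396],[-.649899803,-3.07339537,.00286604]])
Q=np.array([s[0] for s in S]);P=np.array([s[1] for s in S]);W=np.array([s[2] for s in S])
ax="zyzyzyz"
def fk(q,x,sg):
    R=Ro.identity();p=np.zeros(3)
    T={0:(x[0],x[1],x[2]),2:(x[3],x[4],x[5]),4:(x[6],x[7],x[8]),6:(0,0,x[11])}
    T[5]=(x[9],x[10],0)
    for i in range(7):
        R=R*Ro.from_euler(ax[i],sg[i]*q[i])
        if i in T: p=p+R.apply(T[i])
    return p,R
R0=Ro.from_euler("z",0)
def fit():
    best=None
    for sg in itertools.product((1,-1),repeat=4):
        s=[sg[0],1,sg[1],1,sg[2],1,sg[3]]
        Rs=[fk(q,np.zeros(12),s)[1] for q in Q]
        D=[(Rs[i].inv()*Ro.from_rotvec(W[i])) for i in range(len(Q))]
        M=Ro.concatenate(D).mean(); e=max((M.inv()*d).magnitude() for d in D)
        if best is None or e<best[0]: best=(e,s,M)
    return best
def model():
    e,sg,M=fit()
    x0=np.array([0,0,.33,0,0,.54,0,0,.476,0,0,.36])
    def res(x):
        r=np.concatenate([fk(q,x,sg)[0]-p for q,p in zip(Q,P)])
        return np.r_[r*1000,(x-x0)*20]
    s=least_squares(res,x0)
    return sg,M,s.x,np.abs(res(s.x)[:3*len(Q)]).max(),e
if __name__=="__main__":
    sg,M,x,m,e=model(); print("signs",sg,"ori err",e,"M",M.as_rotvec()); print(x.round(4),"max mm",m)
E
python3 kin.py
```

```text
signs [-1, 1, -1, 1, -1, 1, -1] ori err 7.610266983232998e-09 M [-5.44105051e-10  1.45380818e-09  1.57079633e+00]
[ 1.500e-03 -2.760e-02  2.937e-01  1.000e-04 -3.550e-02  5.368e-01
  3.100e-03  5.000e-04  4.725e-01 -2.200e-03  5.000e-04  3.264e-01] max mm 0.09067828584136128
```

The model fits to 0.09 mm. Next I'll check reach for the tilted insertion poses.

```bash
cat > ik.py <<'E'
from kin import *
sg,M,X,_,_=model()
lo=np.array([-2.96,-.34,-1.41,.24,-1.37,.17,-2.96]);hi=np.array([2.96,2.1,1.46,2.44,4.51,1.92,2.96])
def FK(q):
    p,R=fk(q,X,sg); return p,(R*M).as_matrix()
def IK(p,R,q0,w=.01):
    Rt=Ro.from_matrix(R)
    def f(q):
        a,B=fk(q,X,sg); return np.r_[(a-p)*1000,(Rt.inv()*(B*M)).as_rotvec()*300,(q-q0)*w*10]
    s=least_squares(f,np.clip(q0,lo+.01,hi-.01),bounds=(lo+.005,hi-.005)); r=f(s.x); return s.x,np.linalg.norm(r[:3]),np.linalg.norm(r[3:6])/300
YAW=-.06;C=np.array([.5725,.1533,.018]);HX=np.array([np.cos(YAW),np.sin(YAW),0]);HY=np.array([-np.sin(YAW),np.cos(YAW),0]);HZ=np.array([0,0,1.])
def pose(th,cx,cz,tc=(-.0017,0,.004),hy=0):   # disc tilt, centre in housing frame (m, rel recess floor)
    n=np.sin(th)*HX+np.cos(th)*HZ; d=-np.cos(th)*HX+np.sin(th)*HZ
    R=np.c_[np.cross(n,-d),n,-d]
    c=C+cx*HX+cz*HZ+hy*HY
    return c-R@np.array(tc),R
def home(th,back=0,wall=.0335):
    t=np.array([wall,.008*np.cos(th)]);d=np.array([-np.cos(th),np.sin(th)]);n=np.array([np.sin(th),np.cos(th)])
    return t+(.032+back)*d-.004*n
E
python3 - <<'E'
from ik import *
q=Q[-2]; print(q.round(2), FK(q))
for th in(55,50,45):
    th=np.radians(th); qq=q.copy()
    for back in(.10,.06,.03,0):
        c=home(th,back); p,R=pose(th,*c); 
        qq,e,a=IK(p,R,qq); print(np.degrees(th).round(),back,c.round(4),p.round(3),qq.round(2),"err mm %.2f rad %.3f"%(e,a))
E
```

```text
[-1.01  0.    0.45  2.19  0.39  0.66 -0.9 ] (array([0.49845506, 0.15497995, 0.25556868]), array([[ 0.05677456,  0.91681445,  0.39525677],
       [ 0.99837196, -0.04996018, -0.02752114],
       [-0.00548467,  0.39617578, -0.9181583 ]]))
55.0 0.1 [-0.0455  0.1104] [0.525 0.158 0.132] [-0.85  0.27  0.24  2.38  1.53  0.31 -2.14] err mm 0.00 rad 0.000
55.0 0.06 [-0.0225  0.0777] [0.548 0.156 0.099] [-0.72  0.37  0.15  2.35  1.79  0.32 -2.38] err mm 0.00 rad 0.000
55.0 0.03 [-0.0053  0.0531] [0.565 0.155 0.074] [-0.63  0.44  0.07  2.32  1.94  0.34 -2.51] err mm 0.00 rad 0.000
55.0 0 [0.0119 0.0285] [0.582 0.154 0.05 ] [-0.56  0.51  0.02  2.29  2.04  0.37 -2.6 ] err mm 0.00 rad 0.000
50.0 0.1 [-0.0544  0.1037] [0.516 0.158 0.125] [-0.65  0.29 -0.05  2.43  1.83  0.49 -2.48] err mm 0.00 rad 0.000
50.0 0.06 [-0.0287  0.073 ] [0.541 0.157 0.094] [-0.57  0.39 -0.08  2.4   1.99  0.51 -2.61] err mm 0.00 rad 0.000
50.0 0.03 [-0.0094  0.0501] [0.561 0.156 0.071] [-0.52  0.47 -0.11  2.37  2.09  0.53 -2.67] err mm 0.00 rad 0.000
50.0 0 [0.0099 0.0271] [0.58  0.155 0.048] [-0.48  0.54 -0.12  2.33  2.16  0.55 -2.72] err mm 0.00 rad 0.000
45.0 0.1 [-0.0627  0.0962] [0.507 0.159 0.117] [ 0.4   0.82 -1.4   2.43  1.88  1.32 -2.23] err mm 2.09 rad 0.007
45.0 0.06 [-0.0344  0.0679] [0.535 0.157 0.089] [ 0.38  0.89 -1.32  2.4   1.99  1.32 -2.23] err mm 0.00 rad 0.000
45.0 0.03 [-0.0132  0.0467] [0.557 0.156 0.067] [ 0.37  0.94 -1.26  2.37  2.05  1.31 -2.21] err mm 0.00 rad 0.000
45.0 0 [0.008  0.0255] [0.578 0.155 0.046] [ 0.37  0.99 -1.21  2.33  2.12  1.3  -2.2 ] err mm 0.00 rad 0.000
```

Reachable at 50–55° with the wrist turned (j5 ≈ 2). I'll check the path from the present pose in steps.

```bash
python3 - <<'E'
from ik import *
q=Q[-2]; p0,_=FK(q)
for tgt in((.52,.157,.22),(.56,.157,.2)):
    qq=q.copy()
    for k,th in enumerate(np.radians([62,58,54])):
        p=p0+(np.array(tgt)-p0)*(k+1)/3; _,R=pose(th,0,0); qn,e,a=IK(p,R,qq); print(tgt,np.degrees(th).round(),qn.round(2),"dq",np.abs(qn-qq).max().round(2),round(e,2)); qq=qn
from go import rows
p,R=FK(q)
_,Rt=pose(np.radians(54),0,0)
for i in rows(p,R,np.array((.52,.157,.22)),Rt,255,ang=.06): print(i)
E
```

```text
(0.52, 0.157, 0.22) 62.0 [-1.03  0.01  0.44  2.24  0.55  0.56 -1.07] dq 0.18 0.0
(0.52, 0.157, 0.22) 58.0 [-1.04  0.03  0.43  2.29  0.75  0.49 -1.28] dq 0.2 0.0
(0.52, 0.157, 0.22) 54.0 [-1.07  0.06  0.44  2.33  1.    0.43 -1.55] dq 0.27 0.0
(0.56, 0.157, 0.2) 62.0 [-1.02  0.05  0.46  2.23  0.53  0.53 -1.04] dq 0.14 0.0
(0.56, 0.157, 0.2) 58.0 [-1.05  0.11  0.5   2.26  0.7   0.41 -1.22] dq 0.18 0.0
(0.56, 0.157, 0.2) 54.0 [-1.13  0.19  0.61  2.29  0.96  0.29 -1.49] dq 0.27 0.0
[0.9, 1.4, 10.3, -0.055, 0.001, 0.001, 255]
[0.9, 0.8, 10.3, -0.055, 0.001, 0.001, 255]
[0.8, 0.2, 10.4, -0.055, 0.001, 0.001, 255]
[0.8, -0.3, 10.4, -0.055, 0.001, 0.001, 255]
```

play_rows([
  [1,1,10,-0.055,0,0,255],
  [1,1,10,-0.055,0,0,255],
  [1,0,10,-0.055,0,0,255],
  [1,0,10,-0.055,0,0,255],
])

```text
clock: 12.9
tcp_pos: [0.5156, 0.1583, 0.2191]
orientation: [1.902, 1.804, 0.59]
contact_force: [0.9, -0.6, -2.4]
grip_width: 0.007
```

```bash
python3 - <<'E'
from go import *
log()
from ik import *
c=home(np.radians(52),.09); p,R=pose(np.radians(52),*c); show(p,R,255,step=20,ang=.06)
q=Q[-2];print(q.round(2)); print(IK(p,R,q))
from bench import grab_frame
from h import *
S=grab_frame("side");T=grab_frame("top")
crop(S,240,400,110,240,5,"pics/s11.png")
crop(T,250,370,140,240,6,"pics/t11.png")
E
```

```text
t 12.90 p [0.5156 0.1583 0.2191] F [ 0.9 -0.6 -2.4] grip 0.007
y [ 0.806 -0.042  0.591] z [ 0.59  -0.031 -0.807] q [-1.05  0.05  0.42  2.35  1.02  0.43 -1.57]
Rerr [-0.031 -0.005  0.006]
[[0.0, -10.1, 17.2, -0.006, -0.001, 0.001, 255], [0.0, -10.3, 17.1, -0.006, -0.001, 0.001, 255], [0.0, -10.4, 17.1, -0.006, -0.001, 0.001, 255], [0.0, -10.5, 17.0, -0.006, -0.001, 0.001, 255], [0.0, -10.6, 16.9, -0.006, -0.001, 0.001, 255]]
[-1.05  0.05  0.42  2.35  1.02  0.43 -1.57]
(array([-0.77845039,  0.30125703,  0.14394903,  2.41063281,  1.81374027,
        0.38345745, -2.44217506]), np.float64(0.00014591628164176463), np.float64(8.333113446061208e-07))
```

View pics/s11.png

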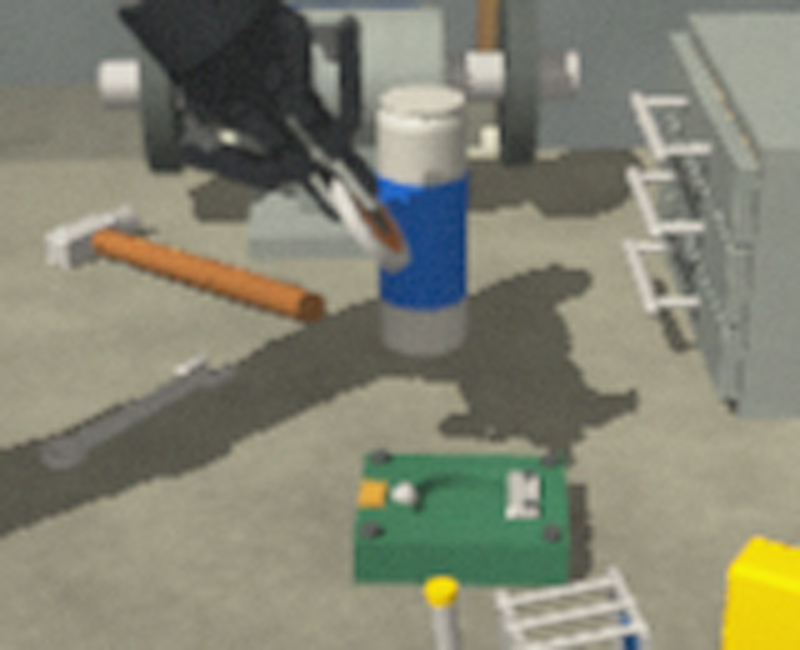

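The disc is tilted the right way round, lower edge towards the lip, hovering above and behind the housing. Next waypoint is 50 mm back along the disc's plane, aimed 4 mm short of the wall to clear the lip.

```bash
python3 - <<'E'
from go import *
from ik import *
th=np.radians(51)
q=Q[-2]
for b in(.06,.045):
    c=home(th,b,.029); p,R=pose(th,*c); print(b,c.round(4),p.round(4)); show(p,R,255,step=16,ang=.06)
    qq,e,a=IK(p,R,q); print(qq.round(2),e)
E
```

```text
0.06 [-0.032  0.074] [0.5381 0.1571 0.0951]
t 13.00 p [0.5143 0.1575 0.2174] F [ 0.  -0.8 -1.2] grip 0.0066
y [ 0.808 -0.039  0.588] z [ 0.587 -0.034 -0.809] q [-1.05  0.05  0.42  2.35  1.02  0.43 -1.57]
Rerr [-0.052 -0.002  0.009]
[[0.2, -6.6, 14.1, -0.007, -0.0, 0.001, 255], [0.2, -6.7, 14.1, -0.007, -0.0, 0.001, 255], [0.2, -6.8, 14.0, -0.007, -0.0, 0.001, 255], [0.2, -6.8, 14.0, -0.007, -0.0, 0.001, 255], [0.1, -6.9, 13.9, -0.007, -0.0, 0.001, 255]]
[[0.1, -7.0, 13.9, -0.007, -0.0, 0.001, 255], [0.1, -7.1, 13.8, -0.007, -0.0, 0.001, 255], [0.1, -7.2, 13.8, -0.007, -0.0, 0.001, 255]]
[-0.63  0.38 -0.    2.4   1.98  0.46 -2.59] 0.0001377230384575632
0.045 [-0.0226  0.0624] [0.5476 0.1565 0.0835]
t 13.00 p [0.5143 0.1575 0.2174] F [ 0.  -0.8 -1.2] grip 0.0066
y [ 0.808 -0.039  0.588] z [ 0.587 -0.034 -0.809] q [-1.05  0.05  0.42  2.35  1.02  0.43 -1.57]
Rerr [-0.052 -0.002  0.009]
[[0.1, -5.8, 14.2, -0.006, -0.0, 0.001, 255], [0.1, -5.8, 14.2, -0.006, -0.0, 0.001, 255], [0.1, -5.9, 14.1, -0.006, -0.0, 0.001, 255], [0.1, -6.0, 14.1, -0.006, -0.0, 0.001, 255], [0.1, -6.1, 14.1, -0.006, -0.0, 0.001, 255]]
[[0.1, -6.2, 14.0, -0.006, -0.0, 0.001, 255], [0.1, -6.2, 14.0, -0.006, -0.0, 0.001, 255], [0.1, -6.3, 14.0, -0.006, -0.0, 0.001, 255], [0.1, -6.4, 13.9, -0.006, -0.0, 0.001, 255]]
[-0.58  0.42 -0.05  2.38  2.02  0.48 -2.62] 0.00013261029527005197
```

play_rows([
  [0,-6,14,-0.007,0,0.001,255],
  [0,-6,14,-0.007,0,0.001,255],
  [0,-7,14,-0.007,0,0.001,255],
  [0,-7,14,-0.007,0,0.001,255],
])

```text
clock: 13.4
tcp_pos: [0.5289, 0.157, 0.1585]
orientation: [1.889, 1.786, 0.608]
contact_force: [1.6, 0.5, -2.5]
grip_width: 0.0067
```

```bash
python3 - <<'E'
from go import *
from ik import *
th=np.radians(51)
c=home(th,.06,.029); p,R=pose(th,*c); show(p,R,255,step=16,ang=.06)
E
```

```text
t 13.40 p [0.5289 0.157  0.1585] F [ 1.6  0.5 -2.5] grip 0.0067
y [ 0.791 -0.045  0.61 ] z [ 0.609 -0.034 -0.793] q [-1.05  0.22  0.47  2.39  1.51  0.29 -2.11]
Rerr [-0.025 -0.003  0.003]
[[0.1, -6.3, 11.2, -0.005, -0.001, 0.001, 255], [0.1, -6.3, 11.1, -0.005, -0.001, 0.001, 255], [0.1, -6.4, 11.1, -0.005, -0.001, 0.001, 255], [0.1, -6.4, 11.1, -0.005, -0.001, 0.001, 255], [0.1, -6.5, 11.0, -0.005, -0.001, 0.001, 255]]
```

play_rows([
  [0,-6,11,-0.005,0,0.001,255],
  [0,-6,11,-0.005,0,0.001,255],
  [0,-6,11,-0.005,0,0.001,255],
])

```text
clock: 13.7
tcp_pos: [0.5372, 0.1566, 0.1211]
orientation: [1.881, 1.772, 0.619]
contact_force: [-0.6, 0.2, -2.2]
grip_width: 0.0065
```

```bash
python3 - <<'E'
from go import *
from ik import *
th=np.radians(51)
c=home(th,.06,.029); p,R=pose(th,*c); show(p,R,255,step=12,ang=.06)
from bench import grab_frame
from h import *
S=grab_frame("side");T=grab_frame("top")
np.savez("side4.npz",**S);np.savez("top4.npz",**T)
crop(S,270,390,150,240,6.5,"pics/s12.png")
crop(T,250,370,140,240,6,"pics/t12.png")
E
```

```text
t 13.70 p [0.5372 0.1566 0.1211] F [-0.6  0.2 -2.2] grip 0.0065
y [ 0.781 -0.046  0.622] z [ 0.621 -0.037 -0.783] q [-0.94  0.33  0.36  2.41  1.92  0.32 -2.54]
Rerr [-0.009 -0.     0.001]
[[0.2, -5.2, 7.0, -0.003, -0.0, 0.0, 255], [0.2, -5.2, 7.0, -0.003, -0.0, 0.0, 255], [0.2, -5.2, 6.9, -0.003, -0.0, 0.0, 255]]
```

View pics/s12.png

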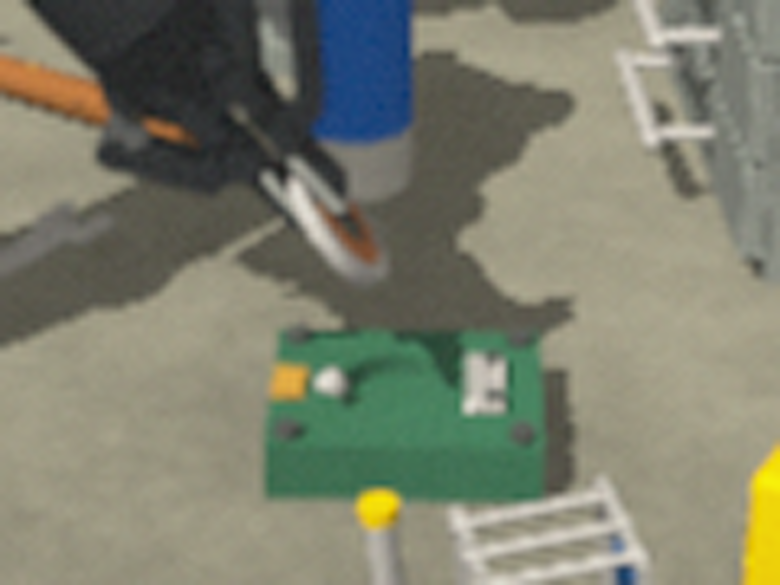

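View pics/t12.png

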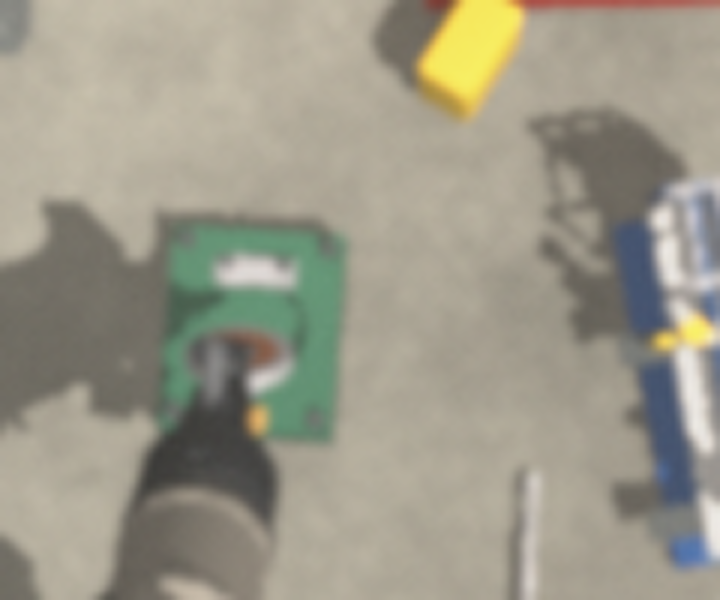

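The tilted disc is above the recess: lower rim at side crop (365,275), and from the top the disc is centred at about crop (243,355). I'll compare where the model says the rim should appear.

```bash
python3 - <<'E'
from h import *
from ik import *
S=load("side",4);T=load("top",4)
p=np.array([.5372,.1566,.1211]); R=Ro.from_rotvec([1.881,1.772,.619]).as_matrix()
for tc in((-.0017,0,.004),(0,0,.004)):
    c=p+R@np.array(tc); x=R[:,0];z=R[:,2];y=R[:,1]
    cor=lambda w,o:(np.array(w)-o)
    for nm,f,o,s in(("S",S,(270,150),6.5),("T",T,(250,140),6)):
        pts=[c+.032*(np.cos(a)*x+np.sin(a)*z)+k*y for a in np.linspace(0,2*np.pi,73) for k in(-.004,.004)]
        uv=np.array([px(f,q) for q in pts]); uv=(uv+.5-np.array(o))*s
        print(nm,tc,"min",uv.min(0).round(),"max",uv.max(0).round(),"ctr",((px(f,c)+.5-o)*s).round())
# housing pts
for nm,f,o,s in(("S",S,(270,150),6.5),("T",T,(250,140),6)):
    for l,v in(("ball",(-.0365,.016)),("plate",(-.0565,.015)),("lipedge",(.0285,.017))):
        q=C+v[0]*HX+v[1]*HZ; print(nm,l,((px(f,q)+.5-o)*s).round())
    print([((px(f,C+a*HX+b*HY+.012*HZ)+.5-o)*s).round().tolist() for a,b in((-.065,.055),(.065,.055),(.065,-.055),(-.065,-.055))])
E
```

```text
S (-0.0017, 0, 0.004) min [283. 161.] max [384. 286.] ctr [334. 224.]
T (-0.0017, 0, 0.004) min [183. 325.] max [292. 389.] ctr [238. 357.]
S (0, 0, 0.004) min [283. 160.] max [384. 285.] ctr [334. 222.]
T (0, 0, 0.004) min [180. 325.] max [289. 389.] ctr [235. 357.]
S ball [328. 379.]
S plate [287. 381.]
S lipedge [464. 378.]
[[275.0, 330.0], [535.0, 331.0], [545.0, 448.0], [264.0, 447.0]]
T ball [248. 385.]
T plate [246. 417.]
T lipedge [253. 283.]
[[158.0, 428.0], [171.0, 225.0], [344.0, 232.0], [334.0, 435.0]]
```

```bash
python3 - <<'E'
from h import *
S=load("side",4);T=load("top",4)
cv2.imwrite("pics/s12z.png",cv2.resize(S["color"][165:200,300:335],None,fx=16,fy=16,interpolation=0))
cv2.imwrite("pics/t12z.png",cv2.resize(T["color"][180:218,275:305],None,fx=15,fy=15,interpolation=0))
E
```

```text
(no output)
```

View pics/s12z.png

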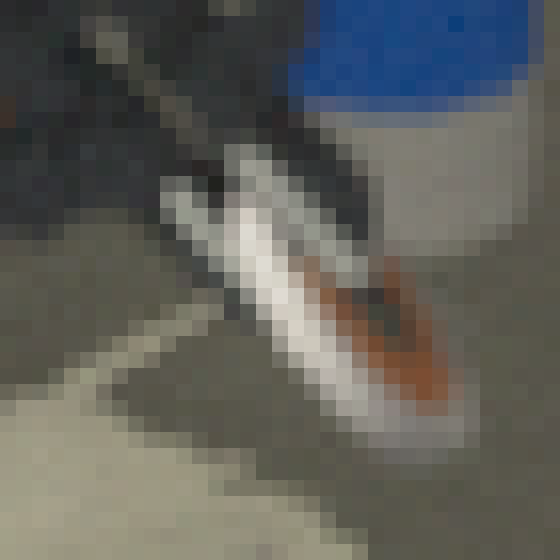

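View pics/t12z.png

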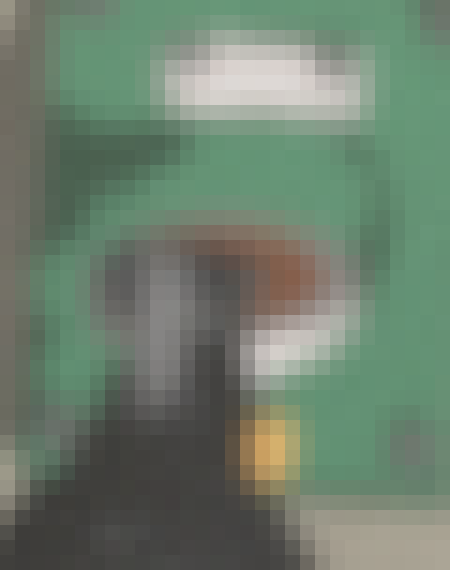

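A close look shows the disc outline within about 0.3–0.6 px of the prediction in both views, and the housing features agree with it too. Alignment is good to about 1 mm. I'll continue down along the disc's plane.

play_rows([
  [0,-5,7,-0.003,0,0,255],
  [0,-5,7,-0.003,0,0,255],
  [0,-5,7,-0.003,0,0,255],
])

```text
clock: 14.1
tcp_pos: [0.541, 0.1553, 0.0974]
orientation: [1.873, 1.762, 0.623]
contact_force: [-0.3, -0.0, -2.1]
grip_width: 0.0069
```

```bash
python3 - <<'E'
from go import *
from ik import *
log()
th=np.radians(50.5)
c=home(th,.02,.0295); p,R=pose(th,*c); show(p,R,255,step=12,ang=.06)
E
```

```text
t 14.10 p [0.541  0.1553 0.0974] F [-0.3 -0.  -2.1] grip 0.0069
y [ 0.774 -0.046  0.631] z [ 0.63  -0.042 -0.776] q [-0.85  0.39  0.26  2.41  2.07  0.38 -2.71]
Rerr [-0.006  0.004  0.   ]
[[0.4, -1.0, 10.1, -0.002, 0.001, 0.0, 255], [0.4, -1.0, 10.1, -0.002, 0.001, 0.0, 255], [0.4, -1.0, 10.1, -0.002, 0.001, 0.0, 255], [0.4, -1.0, 10.1, -0.002, 0.001, 0.0, 255]]
```

play_rows([
  [0,-1,10,-0.002,0.001,0,255],
  [1,-1,10,-0.002,0.001,0,255],
  [0,-1,10,-0.002,0.001,0,255],
])

```text
clock: 14.4
tcp_pos: [0.5604, 0.1544, 0.0748]
orientation: [1.866, 1.756, 0.629]
contact_force: [0.8, -0.5, -2.5]
grip_width: 0.0066
```

```bash
python3 - <<'E'
from go import *
from ik import *
log()
th=np.radians(50.5)
c=home(th,.0,.0295); p,R=pose(th,*c); show(p,R,255,step=6,ang=.06)
c=home(th,.0); p,R=pose(th,*c); print("home tcp",p)
from bench import grab_frame
from h import *
S=grab_frame("side");T=grab_frame("top")
np.savez("side5.npz",**S);np.savez("top5.npz",**T)
crop(S,290,370,165,235,9,"pics/s13.png")
crop(T,260,330,165,225,9,"pics/t13.png")
E
```

```text
t 14.40 p [0.5604 0.1544 0.0748] F [ 0.8 -0.5 -2.5] grip 0.0066
y [ 0.768 -0.045  0.639] z [ 0.637 -0.043 -0.77 ] q [-0.76  0.46  0.19  2.38  2.19  0.42 -2.82]
Rerr [0.003 0.005 0.001]
[[0.3, -0.8, 5.1, 0.001, 0.001, 0.0, 255], [0.2, -0.8, 5.1, 0.001, 0.001, 0.0, 255], [0.2, -0.8, 5.1, 0.001, 0.001, 0.0, 255], [0.2, -0.8, 5.1, 0.001, 0.001, 0.0, 255], [0.2, -0.8, 5.1, 0.001, 0.001, 0.0, 255]]
[[0.2, -0.8, 5.1, 0.001, 0.001, 0.0, 255]]
home tcp [0.5801031  0.15454633 0.0483228 ]
```

View pics/s13.png

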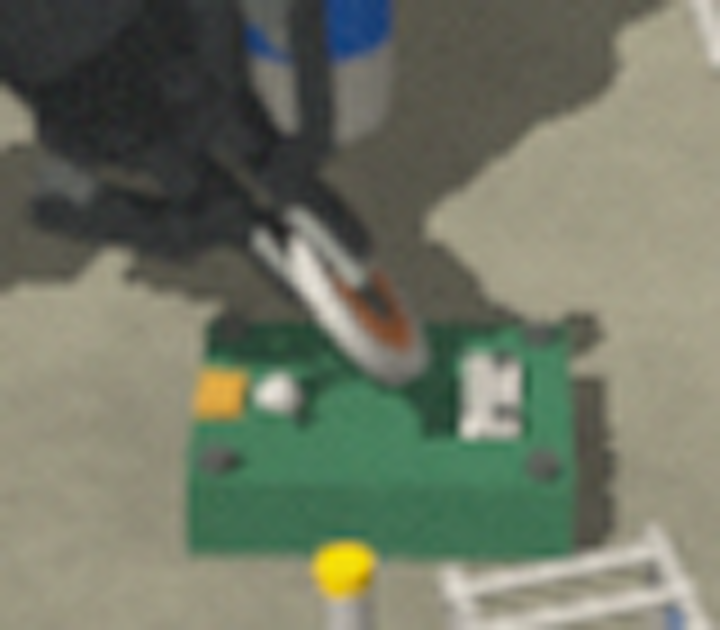

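View pics/t13.png

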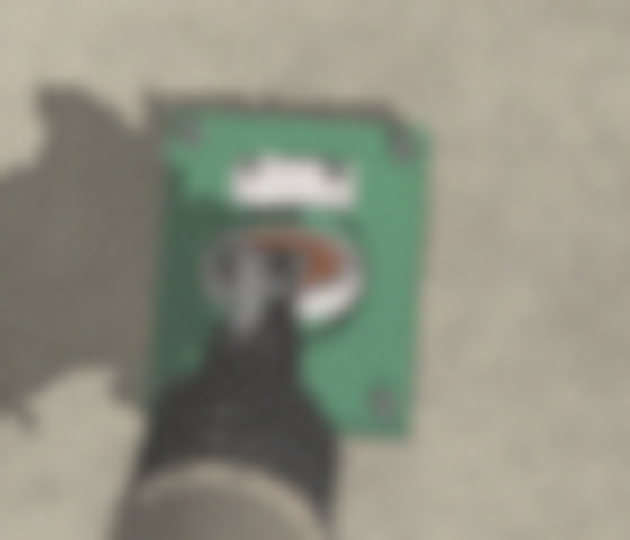

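```bash
python3 - <<'E'
from ik import *
q=Q[-2];print(q.round(2))
th=np.radians(50.5)
for spin in(-.2,-.1,0,.1,.2):
    qq=q.copy()
    for b in(.02,.01,0):
        c=home(th,b,.0295); p,R=pose(th,*c)
        cc=p+R@np.array((-.0017,0,.004)); R2=R@Ro.from_rotvec([0,spin,0]).as_matrix(); p2=cc-R2@np.array((-.0017,0,.004))
        qq,e,a=IK(p2,R2,qq,w=.1)
    print(spin,qq.round(2),round(e,2))
E
```

```text
[-0.76  0.46  0.19  2.38  2.19  0.42 -2.82]
-0.2 [-0.88  0.58  0.23  2.27  1.71  0.49 -2.47] 0.0
-0.1 [-0.85  0.56  0.25  2.32  2.02  0.43 -2.73] 0.0
0 [-0.69  0.53  0.13  2.35  2.29  0.45 -2.9 ] 0.0
0.1 [-0.43  0.52 -0.09  2.37  2.48  0.5  -2.95] 0.0
0.2 [-0.14  0.54 -0.34  2.37  2.63  0.53 -2.95] 0.0
```

Joint 7 is nearing its limit. Spinning about the disc's own axis (tool y) is free and relieves it, so I'll include -0.12 rad of that spin.

```bash
cat > tgt.py <<'E'
from ik import *
from go import show
def T(th,b,wall,spin,hy=0,dz=0,**k):
    th=np.radians(th);c=home(th,b,wall);p,R=pose(th,c[0],c[1]+dz,hy=hy);t=np.array((-.0017,0,.004));cc=p+R@t
    R2=R@Ro.from_rotvec([0,spin,0]).as_matrix();p2=cc-R2@t
    print("target",p2.round(4)); show(p2,R2,255,**k)
E
python3 -c "
from tgt import *
T(50.5,.012,.0295,-.12,step=5,ang=.03)"
```

```text
target [0.5687 0.1557 0.0574]
t 14.50 p [0.5604 0.1539 0.0743] F [-0.4  0.1 -2.8] grip 0.007
y [ 0.769 -0.046  0.638] z [ 0.636 -0.044 -0.77 ] q [-0.76  0.46  0.19  2.38  2.2   0.42 -2.82]
Rerr [ 0.003 -0.114  0.   ]
[[0.6, -1.1, 4.6, 0.001, -0.029, 0.0, 255], [0.7, -1.1, 4.5, 0.001, -0.029, 0.0, 255], [0.8, -1.1, 4.5, 0.001, -0.029, 0.0, 255], [1.0, -1.1, 4.5, 0.001, -0.029, 0.0, 255]]
```

play_rows([
  [1,-1,5,0,-0.03,0,255],
  [1,-1,5,0,-0.03,0,255],
  [1,-1,5,0,-0.03,0,255],
  [1,-1,4,0,-0.03,0,255],
])

```text
clock: 14.9
tcp_pos: [0.5712, 0.1537, 0.0611]
orientation: [1.867, 1.668, 0.498]
contact_force: [0.3, -0.5, -2.5]
grip_width: 0.0069
```

```bash
python3 -c "
from tgt import *
T(50.5,.0,.0295,-.12,step=4,ang=.03)"
```

```text
target [0.5763 0.1552 0.0481]
t 14.90 p [0.5712 0.1537 0.0611] F [ 0.3 -0.5 -2.5] grip 0.0069
y [ 0.767 -0.05   0.639] z [ 0.624 -0.172 -0.762] q [-0.95  0.55  0.34  2.32  1.89  0.41 -2.64]
Rerr [ 0.004  0.015 -0.004]
[[0.9, -1.1, 3.2, 0.001, 0.004, -0.001, 255], [0.9, -1.1, 3.2, 0.001, 0.004, -0.001, 255], [0.9, -1.1, 3.2, 0.001, 0.004, -0.001, 255], [0.8, -1.1, 3.2, 0.001, 0.004, -0.001, 255]]
```

play_rows([
  [1,-2,2,0,0,0,255],
  [1,-2,3,0,0,0,255],
])

```text
clock: 15.1
tcp_pos: [0.5723, 0.1574, 0.0559]
orientation: [1.865, 1.67, 0.501]
contact_force: [-0.0, -0.3, -2.8]
grip_width: 0.0065
```

```bash
python3 -c "
from tgt import *
T(50.5,.0,.0295,-.12,step=4,ang=.03)"
```

```text
target [0.5763 0.1552 0.0481]
t 15.10 p [0.5723 0.1574 0.0559] F [-0.  -0.3 -2.8] grip 0.0065
y [ 0.766 -0.048  0.641] z [ 0.626 -0.171 -0.761] q [-0.94  0.56  0.33  2.31  1.91  0.41 -2.66]
Rerr [ 0.006  0.013 -0.003]
[[-0.3, -0.6, 2.9, 0.002, 0.004, -0.001, 255], [-0.3, -0.6, 2.9, 0.002, 0.004, -0.001, 255], [-0.3, -0.6, 2.9, 0.002, 0.004, -0.001, 255]]
```

play_rows([
  [-1,-1,3,0,0,0,255],
  [0,0,3,0,0,0,255],
])

```text
clock: 15.3
tcp_pos: [0.5749, 0.1553, 0.051]
orientation: [1.865, 1.671, 0.502]
contact_force: [0.1, 0.4, -2.7]
grip_width: 0.0067
```

play_rows([
  [0,0,2,0,0,0,255],
])

```text
clock: 15.4
tcp_pos: [0.5763, 0.1543, 0.0495]
orientation: [1.866, 1.67, 0.502]
contact_force: [-0.2, 0.1, -1.2]
grip_width: 0.0069
```

```bash
python3 -c "
from tgt import *
T(50.5,.0,.0295,-.12,step=4,ang=.03)
from bench import grab_frame
from h import *
S=grab_frame('side');T_=grab_frame('top')
crop(S,290,370,165,235,9,'pics/s14.png')
crop(T_,260,330,165,225,9,'pics/t14.png')
"
```

```text
target [0.5763 0.1552 0.0481]
t 15.40 p [0.5763 0.1543 0.0495] F [-0.2  0.1 -1.2] grip 0.0069
y [ 0.766 -0.049  0.64 ] z [ 0.625 -0.17  -0.762] q [-0.92  0.58  0.31  2.31  1.95  0.42 -2.69]
Rerr [ 0.005  0.012 -0.004]
[[1.0, -0.9, 0.8, 0.005, 0.012, -0.004, 255]]
```

View pics/s14.png

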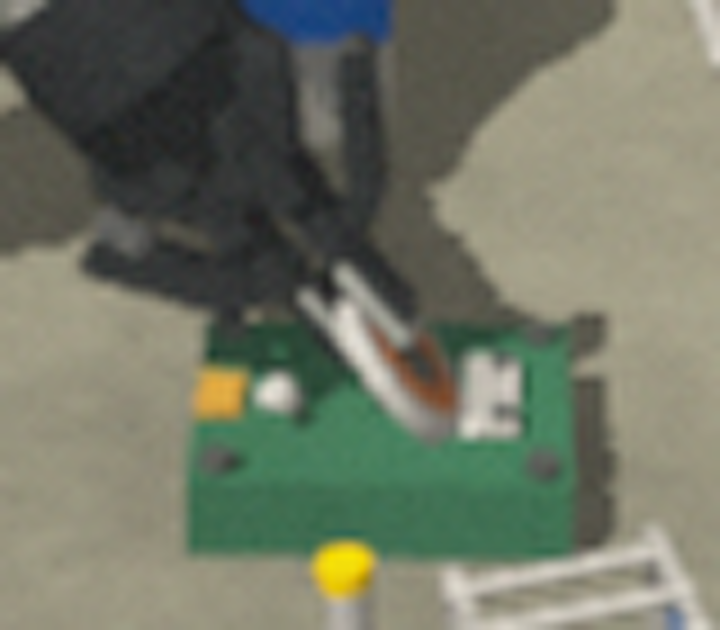

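View pics/t14.png

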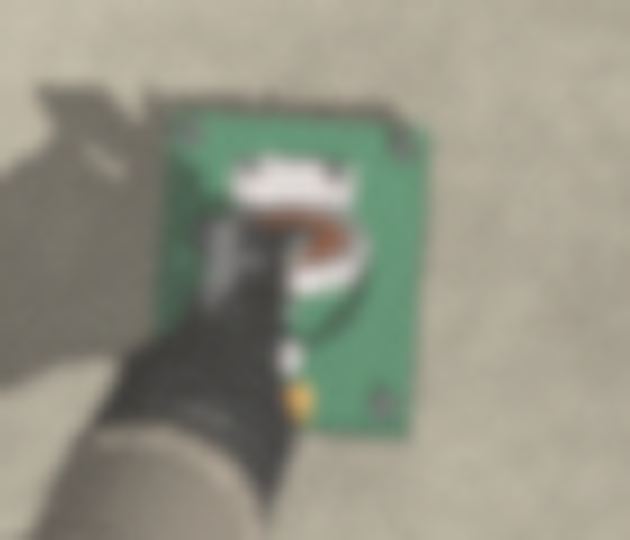

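The disc's lower edge is in the recess just in front of the lip. I'll ease down until contact.

play_rows([
  [1,-1,2,0,0,0,255],
])

```text
clock: 15.6
tcp_pos: [0.5772, 0.1545, 0.048]
orientation: [1.866, 1.668, 0.503]
contact_force: [-23.2, 3.6, 33.6]
grip_width: 0.0071
```

play_rows([
  [0,0,2,0,0,0,255],
])

```text
clock: 15.7
tcp_pos: [0.5777, 0.1546, 0.0477]
orientation: [1.865, 1.667, 0.505]
contact_force: [-34.5, 5.9, 43.0]
grip_width: 0.0069
```

play_rows([
  [0,0,2,0,0,0,255],
])

```text
clock: 15.8
tcp_pos: [0.5777, 0.1546, 0.0475]
orientation: [1.865, 1.666, 0.508]
contact_force: [-32.5, 5.0, 39.7]
grip_width: 0.007
```

Contact is firm (about 40 N up, 33 N back), with the edge on the floor and against the lip side, within about 2 mm of the predicted home. I'll relieve the load and then open slightly.

play_rows([
  [0,0,-1,0,0,0,255],
  [0,0,0,0,0,0,255],
])

```text
clock: 16.0
tcp_pos: [0.5765, 0.155, 0.0492]
orientation: [1.865, 1.666, 0.51]
contact_force: [-0.5, 0.3, -1.0]
grip_width: 0.0071
```

play_rows([
  [0,0,0,0,0,0,225],
  [0,0,0,0,0,0,210],
  [0,0,0,0,0,0,200],
  [0,0,0,0,0,0,195],
])

```text
clock: 16.4
tcp_pos: [0.5775, 0.1544, 0.0492]
orientation: [1.864, 1.664, 0.51]
contact_force: [-0.7, 0.1, -0.7]
grip_width: 0.0202
```

```bash
python3 -c "
from tgt import *
T(50.5,.0,.0295,-.12,step=4,ang=.03)
from bench import grab_frame
from h import *
S=grab_frame('side');T_=grab_frame('top')
crop(S,290,370,165,235,9,'pics/s15.png')
crop(T_,260,330,165,225,9,'pics/t15.png')
"
```

```text
target [0.5763 0.1552 0.0481]
t 16.40 p [0.5775 0.1544 0.0492] F [-0.7  0.1 -0.7] grip 0.0202
y [ 0.762 -0.051  0.646] z [ 0.631 -0.168 -0.757] q [-0.91  0.58  0.3   2.31  1.96  0.43 -2.71]
Rerr [ 0.012  0.011 -0.007]
[[0.7, -1.7, -0.1, 0.012, 0.011, -0.007, 255]]
```

View pics/s15.png

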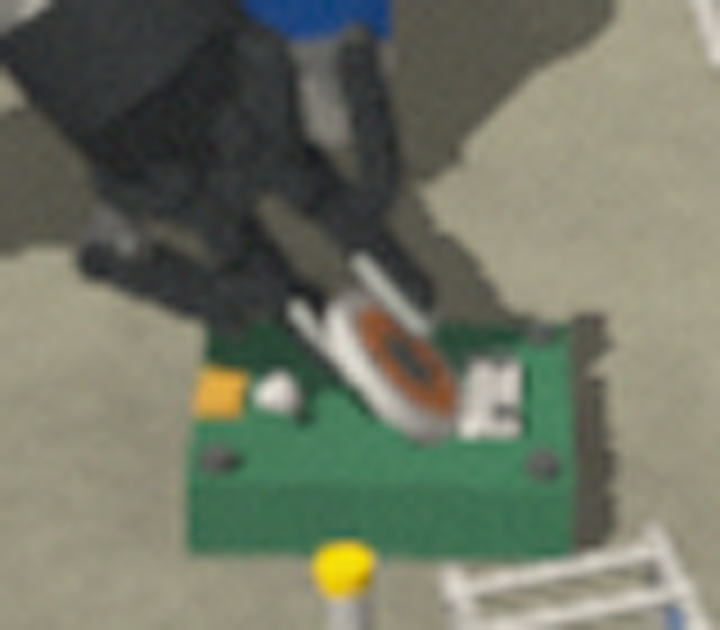

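The disc leans on the lower finger at about 45°, its lower edge still at the lip. I'll withdraw along the fingers so it drops.

play_rows([
  [0,0,-25,0,0,0,195],
  [0,0,-35,0,0,0,195],
  [0,0,-35,0,0,0,195],
  [0,0,-10,0,0,0,195],
])

```text
clock: 16.9
tcp_pos: [0.5102, 0.1707, 0.1295]
orientation: [1.866, 1.662, 0.504]
contact_force: [0.5, 0.5, -0.1]
grip_width: 0.0201
```

```bash
python3 -c "
from tgt import *
T(50.5,.0,.0295,-.12,step=4,ang=.03)
from bench import grab_frame
from h import *
S=grab_frame('side');T_=grab_frame('top')
crop(S,290,370,165,235,9,'pics/s16.png')
crop(T_,260,330,165,225,9,'pics/t16.png')
" | head -4
```

```text
target [0.5763 0.1552 0.0481]
t 16.90 p [0.5102 0.1707 0.1295] F [ 0.5  0.5 -0.1] grip 0.0201
y [ 0.763 -0.052  0.645] z [ 0.629 -0.173 -0.758] q [-1.19  0.34  0.45  2.4   1.47  0.46 -2.28]
Rerr [ 0.01   0.016 -0.008]
```

View pics/s16.png

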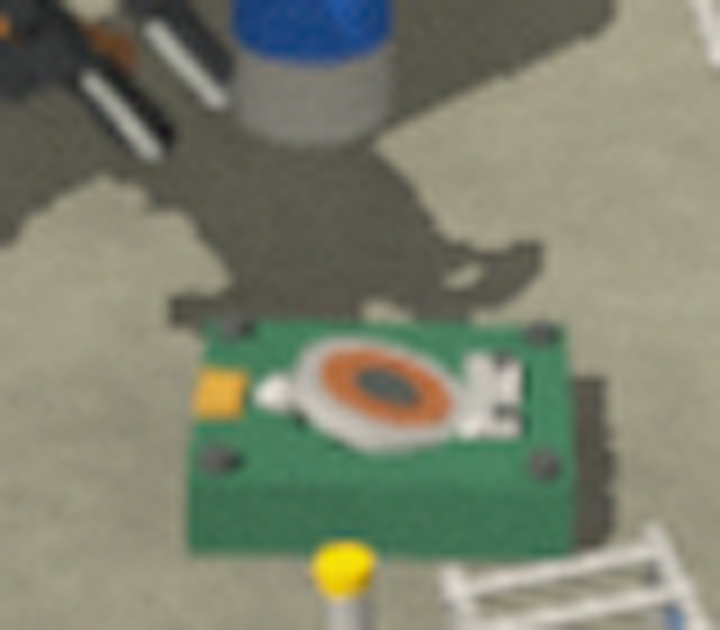

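View pics/t16.png

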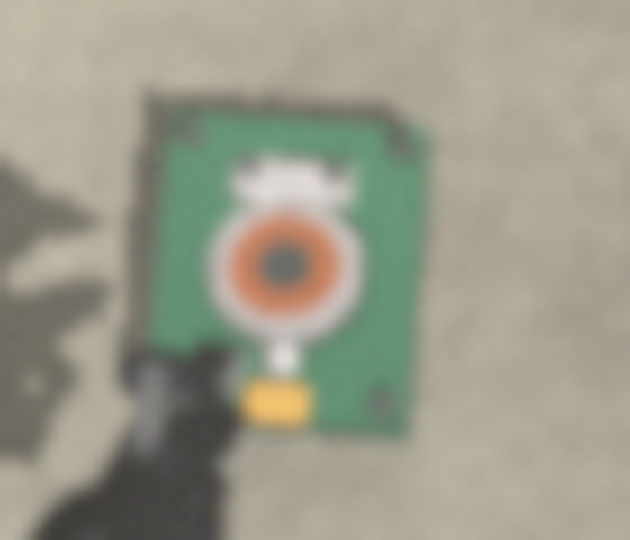

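The disc dropped as intended: lower edge under the lip, upper edge resting on the white ball (side crop (275,393)). Next I'll stand the tool upright, jaws along the housing's y and about 28 mm open. That lets two fingertips push the raised rim on both sides of the ball, and then press.

```bash
python3 - <<'E'
from ik import *
from go import *
p=C-.055*HX; p[2]=.17
show(p,Rdown(YAW+np.pi/2),171,step=30,ang=.14)
for s in(.05,):
    q,e,a=IK(p,Rdown(YAW+np.pi/2),np.array([-.8,.3,.4,2,0,.8,1.2]),w=.1);print(q.round(2),e)
E
```

```text
t 17.00 p [0.5111 0.171  0.1292] F [-0.3  0.4  0.2] grip 0.0201
y [ 0.762 -0.052  0.645] z [ 0.63  -0.172 -0.757] q [-1.19  0.35  0.45  2.4   1.48  0.46 -2.28]
Rerr [ 0.452  0.652 -1.551]
[[-1.3, 2.5, -1.9, 0.035, 0.05, -0.119, 171], [-1.5, 2.2, -2.0, 0.035, 0.05, -0.119, 171], [-1.7, 2.0, -2.2, 0.035, 0.05, -0.119, 171], [-1.8, 1.7, -2.3, 0.035, 0.05, -0.119, 171], [-1.8, 1.4, -2.5, 0.035, 0.05, -0.119, 171]]
[[-1.8, 1.1, -2.6, 0.035, 0.05, -0.119, 171], [-1.8, 0.8, -2.7, 0.035, 0.05, -0.119, 171], [-1.7, 0.5, -2.8, 0.035, 0.05, -0.119, 171], [-1.6, 0.2, -2.9, 0.035, 0.05, -0.119, 171], [-1.5, -0.1, -3.0, 0.035, 0.05, -0.119, 171]]
[[-1.3, -0.4, -3.1, 0.035, 0.05, -0.119, 171], [-1.1, -0.7, -3.1, 0.035, 0.05, -0.119, 171], [-0.8, -0.9, -3.1, 0.035, 0.05, -0.119, 171]]
[-0.71  0.34  0.37  1.96 -0.16  0.87  1.26] 0.0004857256760184093
```

play_rows([
  [-1,16,-19,0.05,0.02,0,195],
  [-1,16,-19,0.08,0.02,0,195],
  [0,0,-10,0.12,0.03,0,171],
  [0,0,0,0.12,0.03,0,171],
  [0,0,0,0.12,0.02,0,171],
])

```text
clock: 17.5
tcp_pos: [0.5102, 0.1636, 0.1621]
orientation: [2.072, 1.839, 0.308]
contact_force: [-0.4, -0.8, -0.4]
grip_width: 0.028
```

```bash
python3 - <<'E'
from ik import *
from go import *
p=C-.055*HX; p[2]=.19
show(p,Rdown(YAW+np.pi/2),171,step=30,ang=.14)
E
```

```text
t 17.50 p [0.5102 0.1636 0.1621] F [-0.4 -0.8 -0.4] grip 0.028
y [ 0.912 -0.094  0.399] z [ 0.388 -0.117 -0.914] q [-0.91  0.22  0.33  2.22  0.54  0.51 -1.17]
Rerr [ 0.257  0.39  -1.604]
[[-0.7, 1.5, -1.8, 0.021, 0.032, -0.134, 171], [-0.8, 1.4, -1.9, 0.021, 0.032, -0.134, 171], [-0.9, 1.3, -1.9, 0.021, 0.032, -0.134, 171], [-1.0, 1.1, -2.0, 0.021, 0.032, -0.134, 171], [-1.1, 0.9, -2.0, 0.021, 0.032, -0.134, 171]]
[[-1.1, 0.7, -2.1, 0.021, 0.032, -0.134, 171], [-1.1, 0.5, -2.1, 0.021, 0.032, -0.134, 171], [-1.1, 0.3, -2.2, 0.021, 0.032, -0.134, 171], [-1.1, 0.1, -2.2, 0.021, 0.032, -0.134, 171], [-1.0, -0.1, -2.3, 0.021, 0.032, -0.134, 171]]
[[-0.9, -0.2, -2.3, 0.021, 0.032, -0.134, 171], [-0.8, -0.4, -2.3, 0.021, 0.032, -0.134, 171]]
```

The wrist is unwinding smoothly, so I'll continue with the combined turn.

play_rows([
  [-1,2,-2,0.021,0.032,-0.134,171],
  [-1,1,-2,0.021,0.032,-0.134,171],
  [-1,1,-2,0.021,0.032,-0.134,171],
  [-1,1,-2,0.021,0.032,-0.134,171],
  [-1,1,-2,0.021,0.032,-0.134,171],
])

```text
clock: 18.0
tcp_pos: [0.5168, 0.1544, 0.171]
orientation: [1.421, 2.533, 0.191]
contact_force: [0.6, 0.2, 0.7]
grip_width: 0.0283
```

play_rows([
  [-1,1,-2,0.021,0.032,-0.134,171],
  [-1,0,-2,0.021,0.032,-0.134,171],
  [-1,0,-2,0.021,0.032,-0.134,171],
  [-1,0,-2,0.021,0.032,-0.134,171],
  [-1,0,-2,0.021,0.032,-0.134,171],
])

```text
clock: 18.5
tcp_pos: [0.5217, 0.1424, 0.1772]
orientation: [0.511, 3.035, 0.033]
contact_force: [-0.6, 0.9, 0.3]
grip_width: 0.0278
```

```bash
python3 - <<'E'
from ik import *
from go import *
p=C-.055*HX; p[2]=.10
show(p,Rdown(YAW+np.pi/2),171,step=30,ang=.14)
from bench import grab_frame
from h import *
S=grab_frame('side');T=grab_frame('top');np.savez("side6.npz",**S);np.savez("top6.npz",**T)
crop(S,290,370,165,235,9,'pics/s17.png')
crop(T,260,330,165,225,9,'pics/t17.png')
E
```

```text
t 18.50 p [0.5217 0.1424 0.1772] F [-0.6  0.9  0.3] grip 0.0278
y [0.326 0.945 0.031] z [ 0.066  0.01  -0.998] q [-0.32  0.29 -0.08  1.98  0.05  0.81  0.8 ]
Rerr [ 0.023  0.063 -0.273]
[[4.4, 3.2, 25.6, 0.008, 0.021, -0.091, 171], [3.5, 3.8, 25.7, 0.008, 0.021, -0.091, 171], [2.6, 4.3, 25.7, 0.008, 0.021, -0.091, 171]]
```

View pics/s17.png

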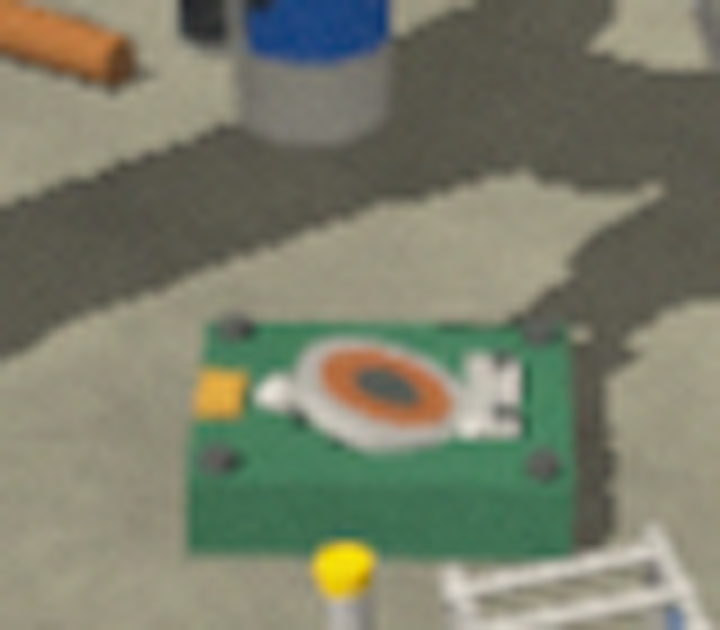

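```bash
python3 - <<'E'
from ik import *
from h import *
S=load("side",6)
for al,w in((15.5,.0335),(15.5,.0305),(13,.0335)):
    a=np.radians(al); q=C+HX*(w-.032*np.cos(a))+HZ*(.008*np.cos(a)+.032*np.sin(a)); print(al,w,((px(S,q)+.5-[290,165])*9).round(1))
h=cv2.cvtColor(S["color"],cv2.COLOR_BGR2HSV)
m=cv2.inRange(h,(3,110,60),(18,255,255)); z=np.zeros_like(m);z[200:216,322:346]=m[200:216,322:346]
z=cv2.morphologyEx(z,cv2.MORPH_CLOSE,np.ones((5,5)))
c=max(cv2.findContours(z,0,2)[0],key=cv2.contourArea); (e,ax_,an)=cv2.fitEllipse(c);print("copper ellipse ctr crop",((np.array(e)+.5-[290,165])*9).round(1),ax_,an)
E
```

```text
15.5 0.0335 [387.5 390.2]
15.5 0.0305 [378.9 390.1]
13 0.0335 [386.5 393.3]
copper ellipse ctr crop [385.  387.4] (5.964258670806885, 14.265978813171387) 110.29193115234375
```

play_rows([
  [4,3,20,0.008,0.021,-0.091,171],
  [3,4,20,0.008,0.021,-0.091,171],
  [3,4,20,0.008,0.021,-0.091,171],
])

```text
clock: 18.9
tcp_pos: [0.5213, 0.1541, 0.1162]
orientation: [0.118, 3.132, -0.002]
contact_force: [0.3, 0.1, 0.2]
grip_width: 0.0283
```

```bash
python3 - <<'E'
from ik import *
from go import *
p=C-.05*HX; p[2]=.055
show(p,Rdown(YAW+np.pi/2),171,step=20,ang=.14)
E
```

```text
t 18.90 p [0.5213 0.1541 0.1162] F [0.3 0.1 0.2] grip 0.0283
y [ 0.075  0.997 -0.001] z [ 0.008 -0.001 -1.   ] q [-0.3   0.41 -0.13  1.97  0.08  0.76  1.02]
Rerr [-0.001  0.008 -0.015]
[[-0.2, 0.6, 15.3, -0.0, 0.002, -0.004, 171], [-0.2, 0.6, 15.3, -0.0, 0.002, -0.004, 171], [-0.2, 0.6, 15.3, -0.0, 0.002, -0.004, 171], [-0.3, 0.6, 15.3, -0.0, 0.002, -0.004, 171]]
```

The measured disc centre agrees with "lower edge against the wall" to about 1 mm. I'll descend behind the raised rim.

play_rows([
  [0,1,15,0,0.002,-0.004,171],
  [0,1,15,0,0.002,-0.004,171],
  [0,1,15,0,0.002,-0.004,171],
  [0,0,15,0,0.002,-0.004,171],
])

```text
clock: 19.3
tcp_pos: [0.5207, 0.1549, 0.0497]
orientation: [-0.12, -3.138, 0.008]
contact_force: [0.6, -0.2, -0.0]
grip_width: 0.0284
```

```bash
python3 - <<'E'
from ik import *
from go import *
p=C-.05*HX; p[2]=.036
show(p,Rdown(YAW+np.pi/2),171,step=20,ang=.14)
from bench import grab_frame
from h import *
S=grab_frame('side');T=grab_frame('top')
crop(S,290,370,165,235,9,'pics/s18.png')
crop(T,260,330,165,225,9,'pics/t18.png')
E
```

```text
t 19.30 p [0.5207 0.1549 0.0497] F [ 0.6 -0.2 -0. ] grip 0.0284
y [ 0.076  0.997 -0.005] z [-0.002 -0.005 -1.   ] q [-0.31  0.51 -0.12  2.    0.1   0.64  0.99]
Rerr [-0.005 -0.001 -0.016]
[[-1.8, 1.6, 13.7, -0.005, -0.001, -0.016, 171]]
```

View pics/s18.png

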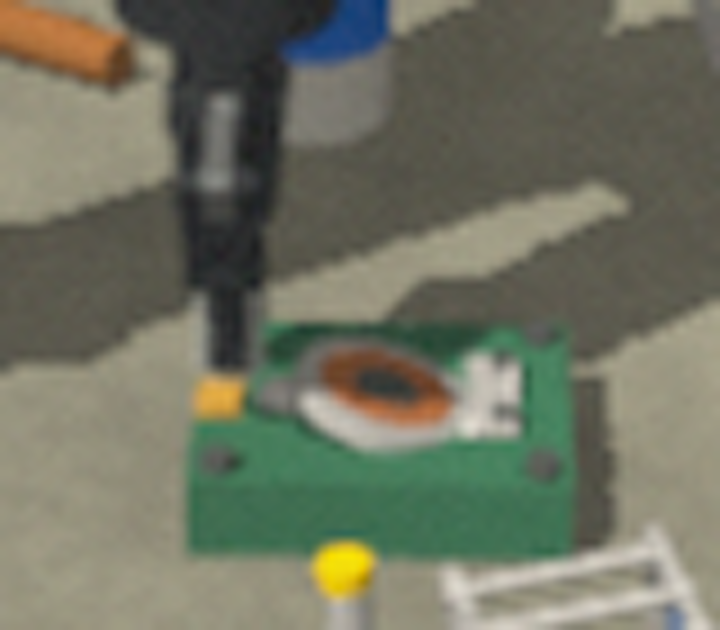

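View pics/t18.png

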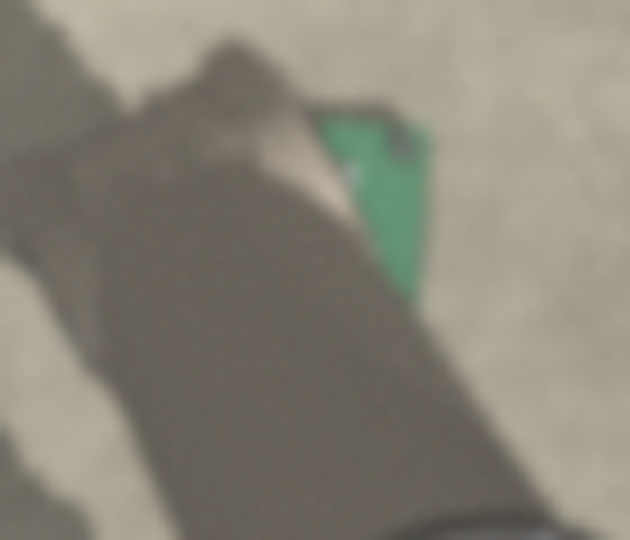

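play_rows([
  [0,1,7,-0.003,0,-0.008,171],
  [0,0,6,-0.002,0,-0.008,171],
])

```text
clock: 19.6
tcp_pos: [0.5198, 0.1551, 0.0356]
orientation: [-0.098, -3.137, 0.002]
contact_force: [-0.6, -0.0, -1.0]
grip_width: 0.0279
```

```bash
python3 - <<'E'
from ik import *
from go import *
p=C-.035*HX; p[2]=.036
show(p,Rdown(YAW+np.pi/2),171,step=4,ang=.14)
E
```

```text
t 19.60 p [0.5198 0.1551 0.0356] F [-0.6 -0.  -1. ] grip 0.0279
y [ 0.063  0.998 -0.001] z [-0.003 -0.001 -1.   ] q [-0.31  0.54 -0.12  2.01  0.11  0.61  1.01]
Rerr [-0.001 -0.003 -0.003]
[[-3.5, 0.3, -0.1, -0.0, -0.001, -0.001, 171], [-3.5, 0.3, -0.1, -0.0, -0.001, -0.001, 171], [-3.5, 0.3, -0.1, -0.0, -0.001, -0.001, 171], [-3.5, 0.3, -0.1, -0.0, -0.001, -0.001, 171], [-3.5, 0.3, -0.1, -0.0, -0.001, -0.001, 171]]
```

play_rows([
  [-4,0,0,0,0,0,171],
  [-4,0,0,0,0,0,171],
  [-4,0,0,0,0,0,171],
])

```text
clock: 19.9
tcp_pos: [0.5325, 0.1541, 0.0358]
orientation: [-0.1, -3.138, 0.002]
contact_force: [-0.5, -0.9, 0.3]
grip_width: 0.0276
```

play_rows([
  [-3,0,0,0,0,0,171],
  [-3,0,0,0,0,0,171],
])

```text
clock: 20.1
tcp_pos: [0.5369, 0.1536, 0.0357]
orientation: [-0.1, -3.133, 0.004]
contact_force: [-10.8, 1.6, 1.4]
grip_width: 0.0282
```

play_rows([
  [-2,0,0,0,0,0,171],
])

```text
clock: 20.2
tcp_pos: [0.5364, 0.1535, 0.0351]
orientation: [-0.099, -3.128, 0.006]
contact_force: [-6.8, 1.1, 2.7]
grip_width: 0.0278
```

play_rows([
  [-2,0,0,0,0,0,171],
])

```text
clock: 20.3
tcp_pos: [0.5361, 0.1536, 0.0347]
orientation: [-0.097, -3.124, 0.007]
contact_force: [-5.5, 0.2, 3.4]
grip_width: 0.0282
```

```bash
python3 - <<'E'
from go import *
from bench import grab_frame
from h import *
S=grab_frame('side')
crop(S,290,370,165,235,9,'pics/s19.png')
E
```

```text
(no output)
```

View pics/s19.png

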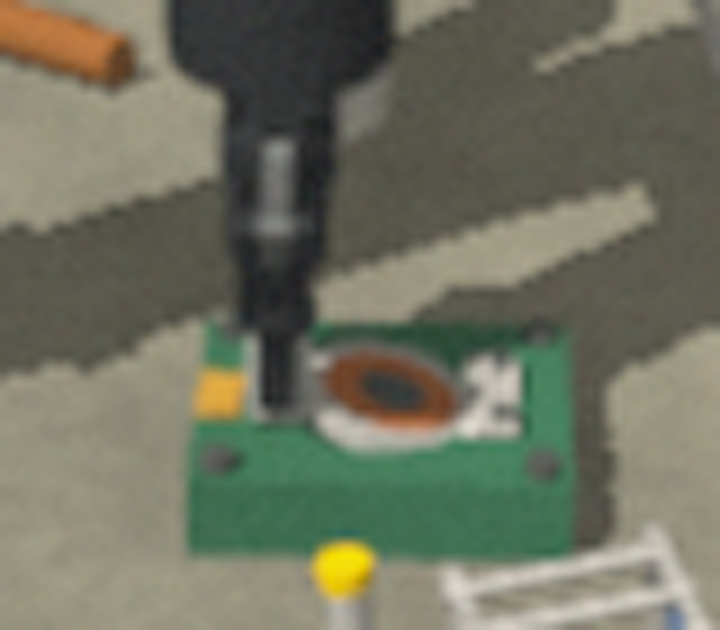

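Pushed home: the disc stopped, with the force steady at 6–10 N and the hub at crop (395,390). Now I'll rise, close the fingers, and go over the disc between its middle and the ball.

play_rows([
  [3,0,0,0,0,0,171],
  [0,0,-20,0,0,0,171],
  [0,0,-20,0,0,0,255],
  [-10,0,0,0,0,0,255],
  [-10,0,0,0,0,0,255],
])

```text
clock: 20.85
tcp_pos: [0.5546, 0.153, 0.0758]
orientation: [-0.096, -3.125, 0.006]
contact_force: [0.4, 0.0, -0.4]
grip_width: -0.0001
```

```bash
python3 - <<'E'
from ik import *
from go import *
p=C-.013*HX; p[2]=.048
show(p,Rdown(YAW+np.pi/2),255,step=15,ang=.14)
E
```

```text
t 20.85 p [0.5546 0.153  0.0758] F [ 0.4  0.  -0.4] grip -0.0001
y [ 0.061  0.998 -0.005] z [-0.015 -0.004 -1.   ] q [-0.28  0.52 -0.13  1.9   0.09  0.74  1.05]
Rerr [-0.005 -0.015 -0.001]
[[-2.7, 0.8, 13.9, -0.002, -0.008, -0.001, 255], [-2.5, 0.7, 13.9, -0.002, -0.008, -0.001, 255]]
```

play_rows([
  [-2,1,14,-0.002,-0.008,0,255],
  [-2,1,13,-0.002,-0.008,0,255],
  [0,0,0,0,0,0,255],
])

```text
clock: 21.15
tcp_pos: [0.5632, 0.1539, 0.0473]
orientation: [0.1, 3.135, 0.0]
contact_force: [-0.5, -0.2, 0.9]
grip_width: -0.0001
```

play_rows([
  [0,0,3,0,0,0,255],
  [0,0,2,0,0,0,255],
])

```text
clock: 21.35
tcp_pos: [0.564, 0.1536, 0.0416]
orientation: [0.101, 3.135, -0.0]
contact_force: [0.7, -0.6, 0.2]
grip_width: -0.0002
```

```bash
python3 - <<'E'
from ik import *
from go import *
p=C-.013*HX; p[2]=.026
show(p,Rdown(YAW+np.pi/2),255,step=3,ang=.14)
E
```

```text
t 21.35 p [0.564  0.1536 0.0416] F [ 0.7 -0.6  0.2] grip -0.0002
y [ 0.064  0.998 -0.   ] z [ 0.005 -0.    -1.   ] q [-0.29  0.57 -0.12  1.91  0.11  0.66  1.04]
Rerr [-0.     0.005 -0.004]
[[0.8, 0.0, 2.6, -0.0, 0.001, -0.001, 255], [0.8, 0.0, 2.6, -0.0, 0.001, -0.001, 255], [0.8, 0.0, 2.6, -0.0, 0.001, -0.001, 255], [0.8, 0.0, 2.6, -0.0, 0.001, -0.001, 255], [0.7, 0.0, 2.6, -0.0, 0.001, -0.001, 255]]
[[0.7, 0.0, 2.6, -0.0, 0.001, -0.001, 255]]
```

play_rows([
  [5,0,0,0,0.002,-0.002,255],
  [0,0,2,0,0,0,255],
])

```text
clock: 21.55
tcp_pos: [0.5589, 0.1539, 0.0397]
orientation: [0.098, 3.137, -0.0]
contact_force: [0.5, 0.6, -0.9]
grip_width: 0.0002
```

play_rows([
  [0,0,2,0,0,0,255],
])

```text
clock: 21.65
tcp_pos: [0.5588, 0.154, 0.0381]
orientation: [0.098, 3.137, -0.0]
contact_force: [-1.4, -0.4, 4.8]
grip_width: 0.0
```

play_rows([
  [0,0,1,0,0,0,255],
])

```text
clock: 21.75
tcp_pos: [0.5587, 0.154, 0.0372]
orientation: [0.098, 3.137, -0.0]
contact_force: [-1.5, -0.1, 0.9]
grip_width: 0.0002
```

The fingers touch the disc at z ≈ 0.038. I'll press on gently.

play_rows([
  [0,0,2,0,0,0,255],
])

```text
clock: 21.85
tcp_pos: [0.5589, 0.154, 0.0354]
orientation: [0.098, 3.137, 0.0]
contact_force: [-1.1, 0.6, 1.0]
grip_width: 0.0003
```

play_rows([
  [0,0,2,0,0,0,255],
])

```text
clock: 21.95
tcp_pos: [0.5589, 0.1541, 0.0334]
orientation: [0.098, 3.136, 0.0]
contact_force: [-0.5, -0.2, 0.0]
grip_width: -0.0001
```

play_rows([
  [0,0,2,0,0,0,255],
])

```text
clock: 22.05
tcp_pos: [0.5589, 0.1541, 0.0312]
orientation: [0.098, 3.136, 0.0]
contact_force: [-0.5, 0.9, 1.1]
grip_width: 0.0002
```

play_rows([
  [0,0,2,0,0,0,255],
])

```text
clock: 22.15
tcp_pos: [0.5587, 0.1542, 0.0289]
orientation: [0.097, 3.137, 0.0]
contact_force: [-0.6, -1.3, 1.0]
grip_width: -0.0
```

play_rows([
  [0,0,2,0,0,0,255],
])

```text
clock: 22.25
tcp_pos: [0.5588, 0.1542, 0.0266]
orientation: [0.097, 3.137, 0.0]
contact_force: [0.0, 0.8, -0.6]
grip_width: -0.0001
```

play_rows([
  [0,0,1,0,0,0,255],
])

```text
clock: 22.35
tcp_pos: [0.5589, 0.1542, 0.026]
orientation: [0.098, 3.137, 0.0]
contact_force: [-6.2, -0.7, 20.2]
grip_width: -0.0002
```

```bash
python3 - <<'E'
from go import *
from bench import grab_frame
from h import *
S=grab_frame('side')
crop(S,290,370,165,235,9,'pics/s20.png')
E
```

```text
(no output)
```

View pics/s20.png

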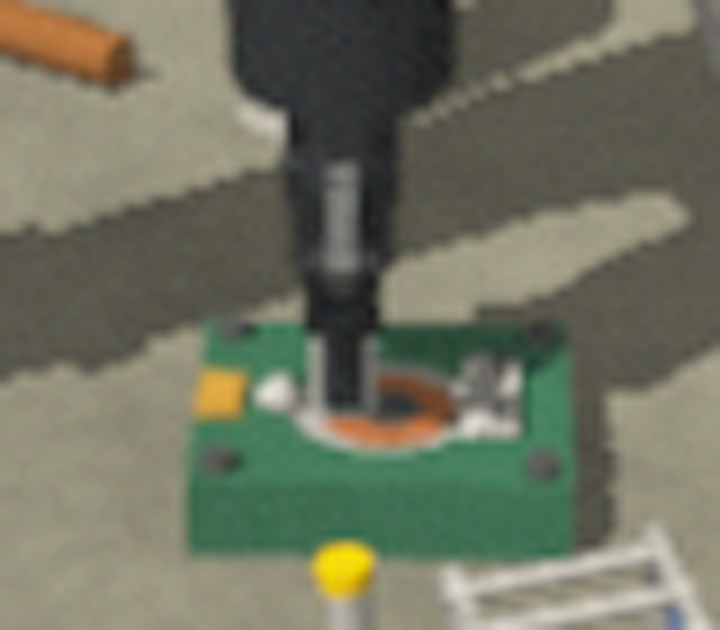

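The disc lies flat: the fingers met firm resistance (20 N) at z=0.026, exactly the recess floor plus the disc's thickness. I'll lift off and check.

play_rows([
  [0,0,-3,0,0,0,255],
  [0,0,-30,0,0,0,255],
  [0,0,-45,0,0,0,255],
  [45,0,-20,0,0,0,255],
  [45,0,-20,0,0,0,255],
])

```text
clock: 22.9
tcp_pos: [0.4712, 0.1591, 0.1449]
orientation: [0.105, 3.137, -0.0]
contact_force: [-0.6, 0.6, -0.1]
grip_width: -0.0002
```

play_rows([
  [10,40,-20,0,0,0,255],
  [0,45,0,0,0,0,255],
  [0,45,0,0,0,0,255],
  [0,0,0,0,0,0,255],
  [0,0,0,0,0,0,255],
])

```text
clock: 23.4
tcp_pos: [0.4644, 0.2927, 0.1688]
orientation: [0.105, 3.134, 0.002]
contact_force: [0.6, -0.7, -0.2]
grip_width: 0.0002
```

```bash
python3 - <<'E'
from ik import *
from bench import grab_frame
from h import *
S=grab_frame('side');T=grab_frame('top');np.savez("side7.npz",**S);np.savez("top7.npz",**T)
crop(S,290,370,165,235,9,'pics/s21.png')
crop(T,260,330,165,225,9,'pics/t21.png')
cv2.imwrite("pics/sfull.png",S["color"])
for nm,f in(("S",S),("T",T)):
    h=cv2.cvtColor(f["color"],cv2.COLOR_BGR2HSV); m=cv2.inRange(h,(3,70,60),(16,255,255)); z=np.zeros_like(m)
    u,v=px(f,C+.008*HZ).astype(int); z[v-11:v+12,u-14:u+15]=m[v-11:v+12,u-14:u+15]; z=cv2.morphologyEx(z,cv2.MORPH_CLOSE,np.ones((5,5)))
    c=max(cv2.findContours(z,0,2)[0],key=cv2.contourArea); e=cv2.fitEllipse(c); print(nm,e,"pred",px(f,C+.008*HZ).round(2)); print("pos",onz(f,*e[0],.026)[:2],"C",C[:2])
    # depth heights across disc
    P=cloud(f); d=P-C; r=np.hypot(d[...,0],d[...,1]); a=(r<.026)&(d[...,2]>-.005)&(d[...,2]<.04); q=d[a]; A=np.c_[q[:,:2]@np.c_[HX[:2],HY[:2]],np.ones(len(q))]; s=np.linalg.lstsq(A,q[:,2],rcond=None)[0]; print("plane slope x,y, height mm",s[:2].round(3),(s[2]*1000).round(2),len(q))
    h0=(r>.045)&(r<.055)&(d[...,2]>-.005)&(d[...,2]<.02); print("housing top mm",np.median(d[h0][:,2])*1000)
E
```

```text
S ((332.630859375, 210.09286499023438), (7.706892490386963, 14.518206596374512), 91.34522247314453) pred [331.69 210.12]
pos [0.57544414 0.15332361] C [0.5725 0.1533]
plane slope x,y, height mm [ 0.002 -0.007] 7.86 109
housing top mm 11.734438658595653
T ((291.4016418457031, 194.2113494873047), (11.520781517028809, 11.858482360839844), 70.91258239746094) pred [291.53 194.56]
pos [0.573846   0.15376604] C [0.5725 0.1533]
plane slope x,y, height mm [0.025 0.019] 7.99 146
housing top mm 11.996783017480768
```

View pics/s21.png

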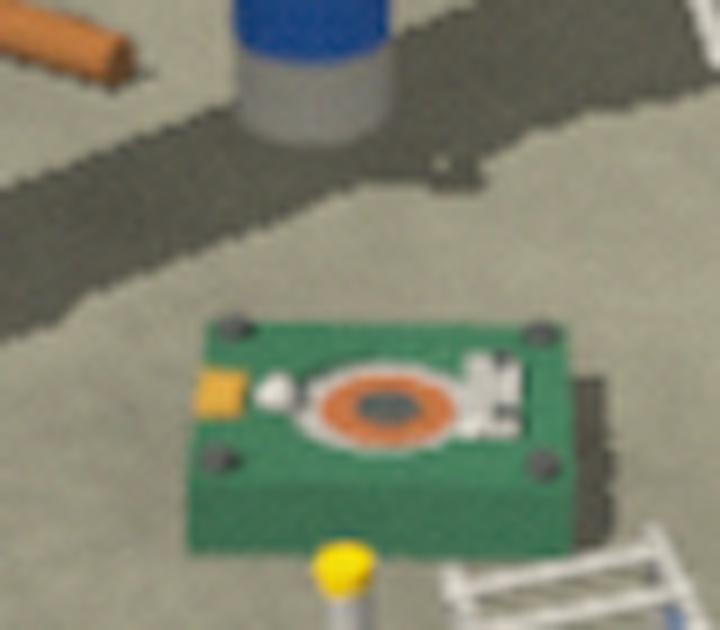

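View pics/t21.png

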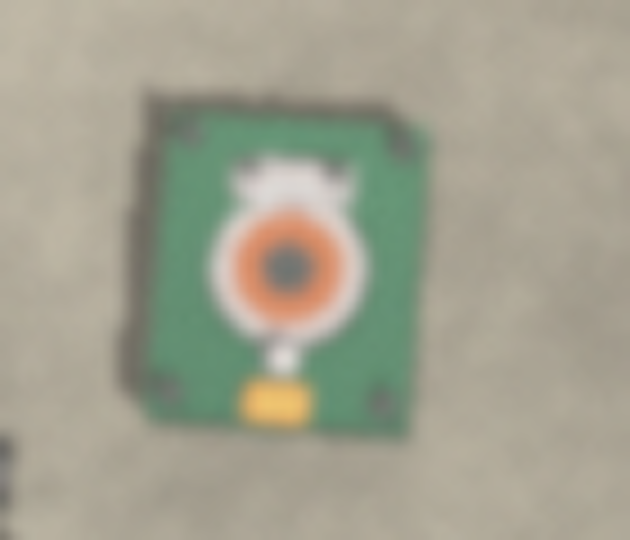

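The disc is flat: the depth plane puts its top 7.9 mm above the recess floor (8 expected) with slope at most 0.025 rad, and its centre is within about 1.5–3 mm of my recess estimate. The robot is clear, so I'll hand in.

```bash
python3 - <<'E'
from bench import r
o=r.get_obs(); print(o["clock"],o["qvel"].round(3),o["contact_force"].round(1)); print(r.hand_in())
E
```

```text
23.5 [ 0.017 -0.005  0.013  0.011  0.006  0.006  0.   ] [-0.8 -0.3 -0.3]
the job is handed in; nothing more can be done
None
```

The disc is fitted in the housing, and I handed the job in at 23.5 s with the gripper empty and clear. `hand_in()` gave no verdict, so the results below are my own measurements.

**What I did**
1. Pushed the red stop to its end.
2. Opened the gate; the disc rolled down and came to rest against the stop.
3. Regripped the disc once, about 7 mm deeper, because the first grip held only the top 18 mm.
4. Set it at about 50° from flat with its lower edge under the lip. The contact force was about 40 N up and 33 N back.
5. Released it onto the ball, pushed the raised rim towards the lip until it stopped, and pressed it down.

**Last checks**
- **Depth:** the pressing fingers met firm resistance at z = 0.026 m, which is the recess floor plus the disc's thickness. The depth images put the disc's top 7.9–8.0 mm above the recess floor (8 expected).
- **Flatness:** the two cameras disagree slightly. The side view shows a slope under 0.01 rad; the coarser top view shows about 0.03 rad. Both are under the 0.06 rad limit.
- **Position:** the disc's centre is 1.4 mm (top view) to 2.9 mm (side view) from my recess estimate. A disc fully home can be at most 1.5 mm off, so the side figure probably includes camera calibration error. Both are within the 4.5 mm limit.
- **Snap:** I did not see a clear force peak. The highest reading before the disc bottomed out was 4.8 N, below the 8–20 N expected, but the pictures show it flat and below the housing's top.
- **Bystanders:** I didn't measure them. The arm stayed clear of them, and none looked moved in the views I took.

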